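Stack the lidded cases under the sink and press the lock knob home

TASK

Under the sink, build up the column: put the loose plain white case squarely on the white case that is fixed to the board between the two loose ones, and then the case with the steel spindle squarely on top, spindle up. Then pick up the black knob, turn it so that its D-shaped bore matches the spindle (its pointer nose over the collar's tab), push it fully home against the collar, and press down so that the sprung spindle sinks well into the lid. Finish while still gripping the knob and holding the spindle pressed down, and leave the other things where they are.

Things in the scene. Friction and masses are not known exactly. Their poses are not given: they have to be found in the camera images.
- base_case: The column's foot: closed slotted white plastic case, 100 mm long (x), 56 mm wide (y), 50 mm high, flat lid and underside, no lip or feet; fixed to the board, left-right between the two loose cases, blank lid, long side roughly along world x. Origin: centre of its underside, z up.
- plain_case: Loose closed slotted white plastic case, 100 mm long (x), 56 mm wide (y), 50 mm high, flat lid and underside, no lip or feet; 0.24 to 0.4 kg, only a flat grey panel on its lid. It goes second, on the fixed case. Origin: centre of its underside, z up. Its long axis starts within 0.7 rad of the column's. Grip it across its 56 mm width.
- spindle_case: Loose closed slotted white plastic case, 100 mm long (x), 56 mm wide (y), 50 mm high, flat lid and underside, no lip or feet; about 0.4 kg, with a steel collar and D spindle standing up to 29 mm above the middle of its lid. It goes on top. Origin: centre of its underside, z up. Long axis starts within 0.7 rad of the column's. Grip it across its 56 mm width, clear of the collar.
- collar (a point): Centre of the top face of the spindle's steel collar, 61 mm above the spindle case's underside when not pressed. z up along the spindle; x points to the spindle's flat and the collar's tab. Collar: disc 36 mm in diameter, 3 mm thick, tab 6 mm wide reaching 25 mm from the axis. Spindle and collar sink together when pressed.
- spindle_tip (a point): Top of the D spindle, 18 mm above the collar's top face; same axes. Spindle: 12 mm in diameter, flat 2.5 mm from the axis on +x, last 3 mm tapered in by 1.5 mm. It is set up to 0.5 rad either way from the case's own x axis and is stiff to turn (about 0.4 N m).
- spindle_push (a joint): How far the spindle is pressed into the lid: 0 out, 0.006 m fully in. Spring: it begins to move at 3 N and takes about 12 N fully in; it comes back out when let go.
- knob: Black plastic knob, 60 g, standing on its open underside, 46 mm high, to the left or right; its nose starts within 0.6 rad of world +x. Origin: centre of its underside, z up; +x points to the pointer nose, which is on the side of the bore's flat. D bore from below, 20 mm deep: 14 mm across, flat 3.5 mm from the axis on +x (1 mm clearance all round on the spindle).
- knob_grip (a point): Middle of the knob's grip bar, 35 mm above its underside; same axes. Bar: 34 mm long (x), 14 mm wide (y), from 24 to 46 mm height, a thin white line on the nose's half of its top; grip it across its width. Below it the eight-sided skirt, 34 mm across the faces, 24 mm high, nose 6 mm wide reaching 25 mm from the axis.
- clamp_head: Bystander: aluminium mop clamp head, 30 x 90 mm, 28 mm high. Origin: centre of its underside.
- drain_cover: Bystander: red silicone drain cover, disc 88 mm in diameter, 12 mm high. Origin: centre of its underside.
- soap_rack: Bystander: steel wire soap rack, 66 x 96 mm, 28 mm high. Origin: centre of its underside.
- bottle_brush: Bystander: bamboo bottle brush lying along its y, 230 mm long, 36 mm thick. Origin: under the middle of its length.
- cleaner: Bystander: aluminium can of scouring paste, 64 mm in diameter, 80 mm high. Origin: centre of its underside.
- jar: Bystander: glass jar, 64 mm in diameter, 80 mm high. Origin: centre of its underside.
There are look-alikes about, which are no part of the job. Leave any turquoise or yellow look-alike of the spindle_case alone. Leave any green look-alike of the plain_case alone.

How it is judged:
By the outcome, as a careful person would: the job done as asked, in the order asked, and still so for the second after the job is handed in, while the arm keeps its last pose, push and grip.
It also fails if it takes over 72 s, if anything falls off the work surface, if the arm or the gripper's body presses on something with over 40 N, if the wrist force passes 120 N, or if a joint passes its speed limit or range.

ROBOT

A 6-joint arm with a two-finger parallel gripper is mounted at the origin on the work surface. World frame = base frame: x ahead of the robot, y to its left, z up, the work surface at z = 0. Lengths are in m, angles in rad, forces in N, time in s.
With the tool pointing down it reaches from about 0.35 to 0.925 m from the base axis. Payload 6.4 kg.
Tool frame: the origin (TCP) lies between the finger pads; the fingertips stand 14 mm ahead of it and the grasp point (between the pads) lies 5 mm behind it; z points along the fingers, y is the direction in which the jaws open and shut (so a half turn about z gives the same grasp; the last joint's range is limited). The gripper opens to 94 mm and grips with 3 to 60 N. Pads are 16 mm wide; open, the fingers measure 119 mm over their backs; the gripper's body (75 mm by 177 mm) begins 78 mm behind the grasp point.
Start: joints at [-1.338, 0.245, 1.558, -0, 1.339, -0.174], TCP at [0.257, -0.597, 0.219] pointing down, gripper open.
Joint ranges: [-3.13, 3.13], [-1.02, 2.26], [0.13, 2.54], [-0.95, 4.09], [0.21, 2.88], [-2.74, 2.74]. Speed limits (rad/s): [2.57, 2.57, 3.14, 3.14, 3.14, 3.14].

INTERFACE

Orientations are given as a rotation vector (axis times angle).
In Python, from station import r gives the robot as it stands.
- The arm moves only by the tool step_arm, never from a script. Its argument "motion" is a list of rows, each a list of 3 entries, a list of its own where there are three numbers: the shift along the tool's x, y, z in m, then the turn, a rotation vector about the tool's x, y, z in degrees, then the opening, from 0 (shut) to 1 (fully open). In form: [[[x, y, z], [ax, ay, az], hand], ...]. A call has 1 to 5 rows; each row shifts and turns the pose as measured when the row begins, along the tool's axes as they then stand; what a row does not reach is not made up. A row lasts 1/8 s, in which the tool goes at most 62.5 mm and 10.7 degrees, less where a joint would pass 70% of its speed; a pose out of reach is approached as far as the arm can. A call is refused whole if a number of a shift passes 0.0625 or a number of a turn 10.7, either way. A call with a gripper value outside its range is refused whole. The fingers move at their own pace and stop on an object; the grip force is fixed at half the most. Time passes only in rows, so rows that do not move let the fingers close. It gives the time, the measured TCP pose, the force and the opening at its end, in the units of the state.
- r.observe(): the state, without advancing time (a new reading comes with each control period).
- r.camera(name): name is "scene" or "top"; returns a dict with "image" (400x640x3 uint8, blue, green, red), "fx", "fy", "cx", "cy" (pixels), "k1" (the pictures are not rectified: a ray, as slopes to the right and down, at radius r is drawn at 1 + k1 r^2 times it, then the intrinsics apply), "R" (3x3) and "t" (3): a world point X has camera coordinates R X + t. Camera axes: x right, y down, z forward; pixel columns grow to the right and rows downward; lengths in m; the calibration is good to about 2 mm. A picture is of the moment at which its call begins. There is no depth.
- r.job_done(): hands the job in, once; it reports no verdict.
The state is a dict: "time": time; "joint_pos": joint angles; "joint_vel": joint speeds; "joint_torque": joint torques, N m; "position": TCP position; "eef_rot": TCP orientation; "force": force on the tool from outside, world axes, zero at the start; "moment": the same for the moment, N m; "grip_width": finger opening in m.
Only numpy, scipy, OpenCV 4.12 (cv2) and the standard library are available. Lean on these libraries where they do the work, as an engineer would, in place of code of your own. Each camera call takes 0.05 s, during which the arm holds its last target. There are 200 camera calls.

## Working session

There is one attempt and no reset: what is moved stays moved. The work goes in short steps, Python scripts to look and compute and a tool call to move; the robot and the scene stay as the last step left them, time stands still between calls to the robot, and variables do not carry over. Pictures are saved under pics/ and viewed, about 8 in all and at most 12, crops included, and the job is handed in when it is done.

Besides the shell and the picture viewer there is one more tool, called after ">>>" as a command line: name --argument value ..., lists and objects as JSON in quotes. step_arm: Moves the arm, as the interface text tells. Its arguments: {"type":"object","properties":{"motion":{"type":"array"}},"required":["motion"]}

```bash
mkdir -p pics
cat > h.py <<'E'
import numpy as np, cv2
from station import r
from scipy.spatial.transform import Rotation as Ro
def save(name,f,crop=None,s=1):
    c=r.camera(name); im=c["image"]
    if crop: x0,y0,x1,y1=crop; im=im[y0:y1,x0:x1]
    cv2.imwrite("pics/"+f,cv2.resize(im,None,fx=s,fy=s,interpolation=cv2.INTER_CUBIC)); 
    np.savez("cal_"+name,**{k:np.array(v) for k,v in c.items()})
    return c
def cal(name): return np.load("cal_"+name+".npz")
def K(c): return np.array([[c["fx"],0,c["cx"]],[0,c["fy"],c["cy"]],[0,0,1.]])
def back(c,uv,z):
    uv=np.array(uv,float).reshape(-1,1,2)
    s=cv2.undistortPoints(uv,K(c),np.array([c["k1"],0,0,0,0.])).reshape(-1,2)
    R=np.array(c["R"]);t=np.array(c["t"]); o=-R.T@t
    d=np.c_[s,np.ones(len(s))]@R
    return o+d*((z-o[2])/d[:,2])[:,None]
def proj(c,X):
    return cv2.projectPoints(np.array(X,float).reshape(-1,1,3),cv2.Rodrigues(np.array(c["R"]))[0],np.array(c["t"],float),K(c),np.array([c["k1"],0,0,0,0.]))[0].reshape(-1,2)
E
python3 - <<'E'
from h import *
for n in("top","scene"):
    c=save(n,n+"0.png",s=1.25); print(n,c["fx"],c["k1"],-np.array(c["R"]).T@c["t"]); print(np.round(c["R"],2))
print(r.observe())
E
```

```text
top 368.0114725356023 -0.022435808919969477 [ 0.48219891 -0.01535858  1.16935417]
[[-0.02 -1.   -0.  ]
 [-1.    0.02 -0.08]
 [ 0.08  0.   -1.  ]]
scene 456.7338406758162 0.027896054082039986 [1.2183475  0.46737572 0.93109633]
[[-0.55  0.83 -0.01]
 [ 0.6   0.4  -0.69]
 [-0.57 -0.39 -0.72]]
{'time': 0.1, 'joint_pos': array([-1.33812382e+00,  2.45751870e-01,  1.55886813e+00,  1.22949163e-05,
        1.33870636e+00, -1.74108280e-01]), 'joint_vel': array([-2.72650267e-03, -2.80842934e-03, -3.31190439e-03, -7.05936911e-05,
        1.66242350e-04,  1.19421677e-03]), 'joint_torque': array([ 8.52164248e-04, -4.16914022e+01, -3.15523303e+01,  6.88358070e-02,
        3.09680903e-02, -4.39906773e-05]), 'position': array([ 0.25705943, -0.59645297,  0.21846354]), 'eef_rot': array([-3.07513950e+00, -6.34218940e-01,  6.09161373e-05]), 'force': array([-0.19174898,  0.01628318, -0.08513331]), 'moment': array([-0.01417955,  0.02422061,  0.00914175]), 'grip_width': 0.09437410899698383}
```

View pics/top0.png

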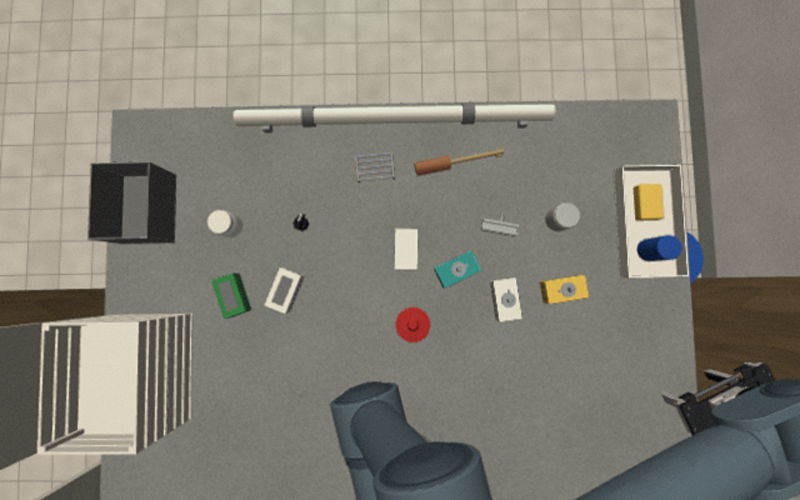

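View pics/scene0.png

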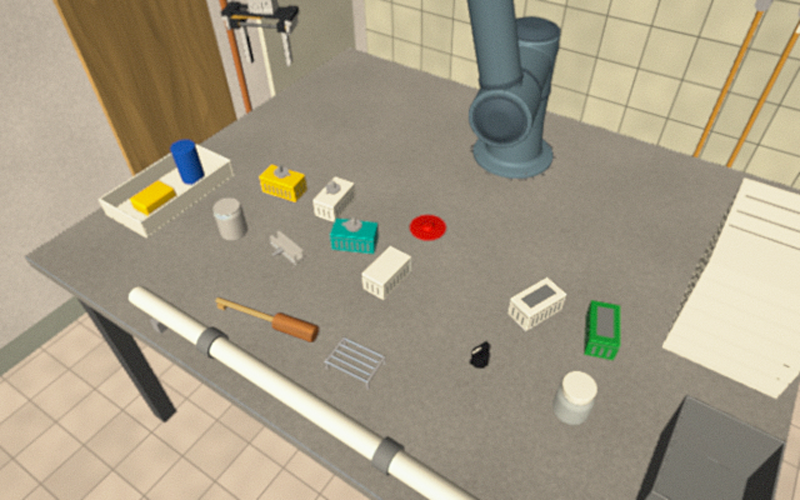

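The candidates in the top view (shown at 1.25x):
- **Plain case:** white with a grey panel at (283,290). The green look-alike is at (231,295).
- **Base:** blank white at (406,249).
- **Spindle case:** white at (507,299). The look-alikes are turquoise at (458,268) and yellow at (565,289).
- **Knob:** black at (301,222).

Next is one close crop of the four I chose.

Run:
```python
from h import *
c=cal("top"); im=c["image"]
T=[]
for x,y in((226,232),(325,199),(406,239),(241,178)):
    t=cv2.resize(im[y-21:y+21,x-28:x+28],(400,300),interpolation=cv2.INTER_CUBIC)
    for k in range(0,56,8): cv2.putText(t,str(x-28+k),(int(k*400/56),10),0,.35,(0,0,255)); cv2.line(t,(int(k*400/56),12),(int(k*400/56),18),(0,0,255))
    for k in range(0,42,7): cv2.putText(t,str(y-21+k),(0,int(k*300/42)+4),0,.35,(255,0,255)); 
    T.append(t)
cv2.imwrite("pics/tiles.png",np.vstack([np.hstack(T[:2]),np.hstack(T[2:])]))
```

```text
(no output)
```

View pics/tiles.png

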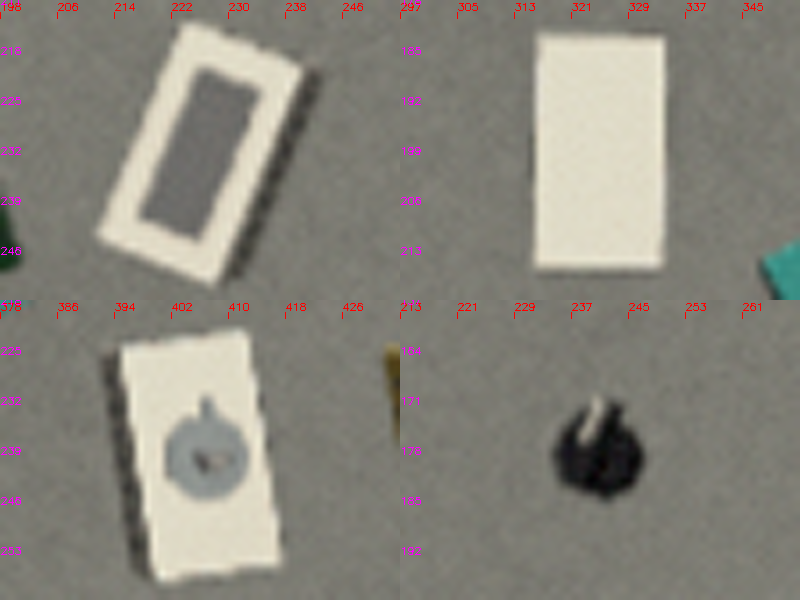

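The tiles confirm the choice. The white case with the grey panel is centred near (226,233), the blank base near (325,199), and the white spindle case has its collar near (407,239) with the tab pointing up. The knob is near (241,180), with its nose up and slightly right.

```bash
cat >> h.py <<'E'
def lid(c,x,y,z=.05,hw=30,s=8,thr=175,hh=None):
    im=c["image"]; hh=hh or hw
    x0,y0=x-hw,y-hh
    g=cv2.resize(im[y0:y+hh,x0:x+hw].min(axis=2),None,fx=s,fy=s,interpolation=cv2.INTER_CUBIC)
    m=(g>thr).astype(np.uint8)
    cs,_=cv2.findContours(m,cv2.RETR_EXTERNAL,cv2.CHAIN_APPROX_NONE)
    q=max(cs,key=cv2.contourArea).reshape(-1,2)
    p=(q+.5)/s-.5+[x0,y0]
    w=back(c,p,z)[:,:2]
    (a,b),(l,m2),ang=cv2.minAreaRect((w*1000).astype(np.float32))
    if l<m2: ang+=90; l,m2=m2,l
    ang=(ang+90)%180-90
    return np.array([a,b])/1000,np.deg2rad(ang),l,m2
def frame():
    o=r.observe(); R=Ro.from_rotvec(o["eef_rot"]); return o,R
def plan(X,yaw,n=None):
    """yaw: world direction of the tool y axis (mod pi); tool pointing down. Prints rows."""
    o,R=frame(); p=np.array(o["position"]); M=R.as_matrix()
    best=None
    for k in(0,1):
        a=yaw+k*np.pi; y=np.array([np.cos(a),np.sin(a),0]);z=np.array([0,0,-1.]);x=np.cross(y,z)
        rv=(R.inv()*Ro.from_matrix(np.c_[x,y,z])).as_rotvec()
        q6=o["joint_pos"][5]+rv[2]
        if best is None or np.linalg.norm(rv)<np.linalg.norm(best): best=rv
    d=np.array(X)-p; 
    n=n or max(1,int(np.ceil(max(np.linalg.norm(d)/.058,np.degrees(np.linalg.norm(best))/10))))
    print("t",round(o["time"],2),"d",np.round(d*1e3,1),"rv deg",np.round(np.degrees(best),2),"q6",round(o["joint_pos"][5],2))
    for i in range(n):
        Ri=R*Ro.from_rotvec(best*i/n)
        print(np.round(Ri.inv().apply(d/n),4).tolist(),np.round(np.degrees(best/n),2).tolist())
E
python3 - <<'E'
from h import *
c=cal("top")
for n,x,y in(("plain",226,232),("base",325,199),("spin",406,239)): print(n,lid(c,x,y))
t=lambda x,y,x0,y0:((x+.5)*56/400-.5+x0,(y+.5)*42/300-.5+y0)
# collar
p=back(c,[t(206,457-300,378,218),t(207,397-300,378,218)],.061); print("collar",p, np.arctan2(*(p[1]-p[0])[[1,0]]), np.linalg.norm(p[1]-p[0]))
k=back(c,[t(585-400,440-300,213,157),t(600-400,397-300,213,157)],.046);print("line",k,np.arctan2(*(k[1]-k[0])[[1,0]]))
k=back(c,[t(599-400,458-300,213,157)],.012);print("skirt",k)
s=cal("scene");im=s["image"]
T=[]
for x,y in((384,283),(267,155)):
    g=cv2.resize(im[y-30:y+30,x-20:x+20],(400,600),interpolation=cv2.INTER_CUBIC)
    for k in range(0,40,8): cv2.putText(g,str(x-20+k),(k*10,10),0,.35,(0,0,255)); cv2.line(g,(k*10,12),(k*10,18),(0,0,255))
    for k in range(0,60,6): cv2.putText(g,str(y-30+k),(0,k*10+4),0,.35,(255,0,255))
    T.append(g)
cv2.imwrite("pics/stiles.png",np.hstack(T))
o,R=frame();print(R.as_matrix().round(3))
E
```

```text
plain (array([0.46434491, 0.27930402]), np.float64(-0.39116962828469165), 98.29659271240234, 53.50816345214844)
base (array([ 0.55906079, -0.02307436]), np.float64(-0.020451878749318014), 97.30616760253906, 54.25160598754883)
spin (array([ 0.43213757, -0.26630948]), np.float64(0.11793947038897454), 99.01943969726562, 54.80460739135742)
collar [[ 0.43164289 -0.265864    0.061     ]
 [ 0.45666565 -0.26717419  0.061     ]] -0.05231213675219763 0.025057043802607842
line [[0.6339914  0.24066802 0.046     ]
 [0.65258096 0.23419713 0.046     ]] -0.3349744629874999
skirt [[0.63041625 0.24217532 0.012     ]]
[[ 0.918  0.396 -0.   ]
 [ 0.396 -0.918  0.002]
 [ 0.    -0.002 -1.   ]]
```

View pics/stiles.png

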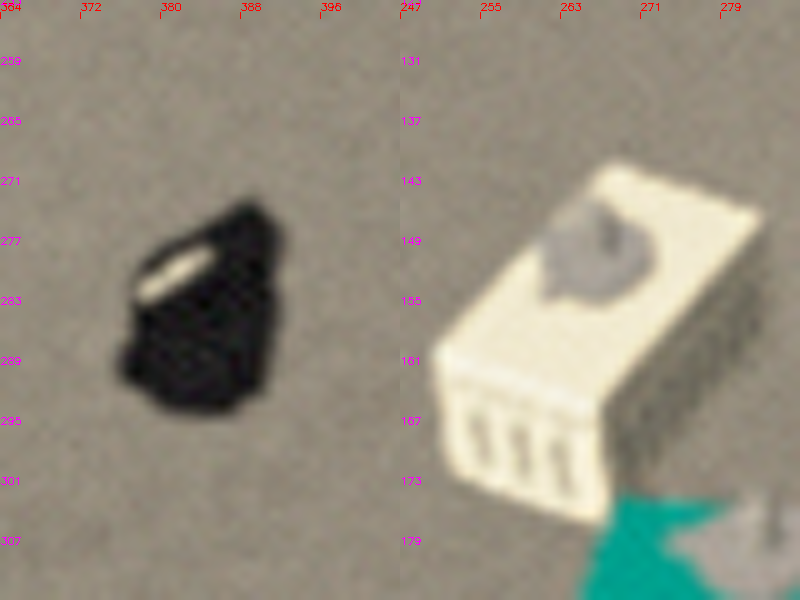

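```bash
cat >> h.py <<'E'
def plan(X,yaw,n=None):
    o,R=frame(); q=o["joint_pos"]; p=np.array(o["position"])
    off=q[0]-np.arctan2(p[1],p[0]); q0=np.arctan2(X[1],X[0])+off
    w=lambda a:(a+np.pi)%(2*np.pi)-np.pi
    q6=min([w(q0-yaw-k*np.pi) for k in(0,1)],key=abs)
    dyaw=(q0-q6)-(q[0]-q[5])
    a=np.arctan2(R.as_matrix()[1,1],R.as_matrix()[0,1])
    dyaw+=w(2*(yaw-a-dyaw))/2   # exact mod pi
    y=np.array([np.cos(a),np.sin(a),0]);z=np.array([0,0,-1.])
    tilt=(R.inv()*Ro.from_matrix(np.c_[np.cross(y,z),y,z])).as_rotvec()
    rv=tilt+[0,0,-dyaw]; d=np.array(X)-p
    n=n or max(1,int(np.ceil(max(np.linalg.norm(d)/.06,np.degrees(abs(rv).max())/10.4))))
    print("t",round(o["time"],2),"p",p.round(4),"d mm",np.round(d*1e3,1),"rv deg",np.round(np.degrees(rv),2),"q6->",round(q6,2),"F",np.round(o["force"],1),"w",round(o["grip_width"],4))
    for i in range(n):
        Ri=R*Ro.from_rotvec(rv*i/n)
        print("[",np.round(Ri.inv().apply(d/n),4).tolist(),",",np.round(np.degrees(rv/n),1).tolist(),",1]")
E
python3 - <<'E'
from h import *
s=cal("scene")
t=lambda x,y,x0,y0:(x0+(x+.5)/10-.5,y0+(y+.5)/10-.5)
A=[t(35,352,247,125),t(200,402,247,125),t(362,213,247,125),t(213,163,247,125)]
print(back(s,A,.05)[:,:2].round(4),back(s,A,.05).mean(0))
A=[(t(138,302,364,253)),t(213,248,364,253)];print("knob line",back(s,A,.046)[:,:2])
for n,x,y in(("plain",430,238),("base",310,216)): print(n,lid(s,x,y,thr=195))
plan([.464,.279,.15],-.391+np.pi/2)
E
```

```text
[[ 0.4848 -0.285 ]
 [ 0.4757 -0.2303]
 [ 0.3804 -0.2432]
 [ 0.3861 -0.2964]] [ 0.43174486 -0.26372635  0.05      ]
knob line [[0.65503554 0.23622844]
 [0.63238233 0.24353306]]
plain (array([0.46662643, 0.28171664]), np.float64(-0.3876702346123275), 100.99205017089844, 54.93828582763672)
base (array([ 0.5772135, -0.0189273]), np.float64(0.1330821044786242), 136.7837677001953, 68.47444915771484)
t 0.1 p [ 0.2571 -0.5965  0.2185] d mm [206.9 875.5 -68.5] rv deg [-1.0000e-01 -2.0000e-02 -1.3429e+02] q6-> -0.81 F [-0.2  0.  -0.1] w 0.0944
[ [0.0335, -0.0451, 0.0044] , [-0.0, -0.0, -8.4] ,1]
[ [0.0398, -0.0397, 0.0044] , [-0.0, -0.0, -8.4] ,1]
[ [0.0451, -0.0335, 0.0044] , [-0.0, -0.0, -8.4] ,1]
[ [0.0495, -0.0266, 0.0044] , [-0.0, -0.0, -8.4] ,1]
[ [0.0529, -0.0191, 0.0043] , [-0.0, -0.0, -8.4] ,1]
[ [0.0551, -0.0111, 0.0043] , [-0.0, -0.0, -8.4] ,1]
[ [0.0561, -0.003, 0.0043] , [-0.0, -0.0, -8.4] ,1]
[ [0.056, 0.0053, 0.0043] , [-0.0, -0.0, -8.4] ,1]
[ [0.0546, 0.0134, 0.0043] , [-0.0, -0.0, -8.4] ,1]
[ [0.0521, 0.0212, 0.0043] , [-0.0, -0.0, -8.4] ,1]
[ [0.0484, 0.0286, 0.0043] , [-0.0, -0.0, -8.4] ,1]
[ [0.0437, 0.0353, 0.0043] , [-0.0, -0.0, -8.4] ,1]
[ [0.0381, 0.0413, 0.0044] , [-0.0, -0.0, -8.4] ,1]
[ [0.0317, 0.0464, 0.0044] , [-0.0, -0.0, -8.4] ,1]
[ [0.0245, 0.0506, 0.0044] , [-0.0, -0.0, -8.4] ,1]
[ [0.0169, 0.0536, 0.0044] , [-0.0, -0.0, -8.4] ,1]
```

>>> step_arm --motion '[[[0.0335, -0.045, 0.004], [0, 0, -8.4], 1], [[0.04, -0.04, 0.004], [0, 0, -8.4], 1], [[0.045, -0.0335, 0.004], [0, 0, -8.4], 1], [[0.0495, -0.0265, 0.004], [0, 0, -8.4], 1], [[0.053, -0.019, 0.004], [0, 0, -8.4], 1]]'

```text
time: 0.72
position: [0.3194, -0.3163, 0.1957]
eef_rot: [-2.625, -1.716, -0.003]
force: [0.7, -0.7, 1.3]
grip_width: 0.0939
```

>>> step_arm --motion '[[[0.055, -0.011, 0.004], [0, 0, -8.4], 1], [[0.056, -0.003, 0.004], [0, 0, -8.4], 1], [[0.056, 0.005, 0.004], [0, 0, -8.4], 1], [[0.0545, 0.0135, 0.004], [0, 0, -8.4], 1], [[0.052, 0.021, 0.004], [0, 0, -8.4], 1]]'

```text
time: 1.35
position: [0.3755, -0.0319, 0.1754]
eef_rot: [-1.809, -2.564, -0.007]
force: [0.6, -0.4, 0.1]
grip_width: 0.0939
```

>>> step_arm --motion '[[[0.0485, 0.0285, 0.004], [0, 0, -8.4], 1], [[0.0435, 0.0355, 0.004], [0, 0, -8.4], 1], [[0.038, 0.041, 0.004], [0, 0, -8.4], 1], [[0.032, 0.046, 0.004], [0, 0, -8.4], 1], [[0.0245, 0.0505, 0.004], [0, 0, -8.4], 1]]'

```text
time: 1.98
position: [0.4247, 0.2542, 0.1561]
eef_rot: [0.731, 3.054, 0.008]
force: [0.2, -1.4, 0.9]
grip_width: 0.0938
```

Run:
```python
from h import *
plan([.4655,.2805,.08],-.39+np.pi/2)
```

```text
t 1.98 p [0.4247 0.2542 0.1561] d mm [ 40.8  26.3 -76.1] rv deg [ 0.32  0.02 -4.57] q6-> -0.87 F [ 0.2 -1.4  0.9] w 0.0938
[ [-0.0122, 0.0207, 0.0381] , [0.2, 0.0, -2.3] ,1]
[ [-0.013, 0.0203, 0.0381] , [0.2, 0.0, -2.3] ,1]
```

>>> step_arm --motion '[[[-0.012, 0.0207, 0.038], [0.2, 0, -2.3], 1], [[-0.013, 0.0203, 0.038], [0.2, 0, -2.3], 1], [[0, 0, 0], [0, 0, 0], 1]]'

```text
time: 2.35
position: [0.4651, 0.2855, 0.0773]
eef_rot: [-0.591, -3.085, 0.003]
force: [-1.0, 0.1, 0.6]
grip_width: 0.0939
```

Run:
```python
from h import *
plan([.4655,.2805,.026],-.39+np.pi/2)
```

```text
t 2.35 p [0.4651 0.2855 0.0773] d mm [  0.4  -5.  -51.3] rv deg [-0.13 -0.02  0.64] q6-> -0.85 F [-1.   0.1  0.6] w 0.0939
[ [-0.0022, -0.0044, 0.0513] , [-0.1, -0.0, 0.6] ,1]
```

>>> step_arm --motion '[[[-0.001, -0.002, 0.02], [0, 0, 0.3], 1], [[-0.0012, -0.0024, 0.02], [0, 0, 0.3], 1], [[0, 0, 0.01], [0, 0, 0], 1], [[0, 0, 0], [0, 0, 0], 1]]'

```text
time: 2.85
position: [0.4666, 0.2801, 0.031]
eef_rot: [0.611, 3.078, 0.001]
force: [-0.8, 0.8, -0.5]
grip_width: 0.0938
```

Run:
```python
from h import *
plan([.4655,.2805,.026],-.39+np.pi/2)
```

```text
t 2.85 p [0.4666 0.2801 0.031 ] d mm [-1.1  0.4 -5. ] rv deg [ 0.07  0.22 -0.11] q6-> -0.85 F [-0.8  0.8 -0.5] w 0.0938
[ [0.0012, -0.0, 0.005] , [0.1, 0.2, -0.1] ,1]
```

>>> step_arm --motion '[[[0.001, 0, 0.005], [0, 0.2, 0], 0], [[0, 0, 0], [0, 0, 0], 0], [[0, 0, 0], [0, 0, 0], 0], [[0, 0, 0], [0, 0, 0], 0], [[0, 0, 0], [0, 0, 0], 0]]'

```text
time: 3.48
position: [0.467, 0.2809, 0.0285]
eef_rot: [0.611, 3.078, 0.005]
force: [0.4, -0.8, -1.3]
grip_width: 0.0557
```

Run:
```python
from h import *
plan([.4655,.2805,.15],-.39+np.pi/2)
```

```text
t 3.48 p [0.467  0.2809 0.0285] d mm [ -1.5  -0.4 121.5] rv deg [ 0.21  0.19 -0.1 ] q6-> -0.85 F [ 0.4 -0.8 -1.3] w 0.0557
[ [0.0003, -0.0002, -0.0405] , [0.1, 0.1, -0.0] ,1]
[ [0.0003, -0.0002, -0.0405] , [0.1, 0.1, -0.0] ,1]
[ [0.0004, -0.0003, -0.0405] , [0.1, 0.1, -0.0] ,1]
```

>>> step_arm --motion '[[[0, 0, -0.04], [0, 0, 0], 0], [[0, 0, -0.05], [0, 0, 0], 0], [[0, 0, -0.03], [0, 0, 0], 0]]'

```text
time: 3.85
position: [0.4625, 0.2793, 0.1459]
eef_rot: [-0.611, -3.075, 0.005]
force: [1.5, -0.5, -3.8]
grip_width: 0.0557
```

Run:
```python
from h import *
plan([.5605,-.0218,.13],-.02+np.pi/2)
```

```text
t 3.85 p [0.4625 0.2793 0.1459] d mm [  98.  -301.1  -15.9] rv deg [ -0.24  -0.35 158.68] q6-> 1.34 F [ 1.5 -0.5 -3.8] w 0.0557
[ [-0.0129, -0.015, 0.001] , [-0.0, -0.0, 9.9] ,1]
[ [-0.0153, -0.0126, 0.001] , [-0.0, -0.0, 9.9] ,1]
[ [-0.0172, -0.0098, 0.001] , [-0.0, -0.0, 9.9] ,1]
[ [-0.0186, -0.0067, 0.001] , [-0.0, -0.0, 9.9] ,1]
[ [-0.0195, -0.0034, 0.001] , [-0.0, -0.0, 9.9] ,1]
[ [-0.0198, 0.0, 0.001] , [-0.0, -0.0, 9.9] ,1]
[ [-0.0195, 0.0034, 0.001] , [-0.0, -0.0, 9.9] ,1]
[ [-0.0186, 0.0067, 0.001] , [-0.0, -0.0, 9.9] ,1]
[ [-0.0172, 0.0098, 0.001] , [-0.0, -0.0, 9.9] ,1]
[ [-0.0152, 0.0127, 0.001] , [-0.0, -0.0, 9.9] ,1]
[ [-0.0128, 0.0151, 0.001] , [-0.0, -0.0, 9.9] ,1]
[ [-0.01, 0.0171, 0.0011] , [-0.0, -0.0, 9.9] ,1]
[ [-0.0069, 0.0185, 0.0011] , [-0.0, -0.0, 9.9] ,1]
[ [-0.0036, 0.0195, 0.0011] , [-0.0, -0.0, 9.9] ,1]
[ [-0.0002, 0.0198, 0.0011] , [-0.0, -0.0, 9.9] ,1]
[ [0.0032, 0.0195, 0.0011] , [-0.0, -0.0, 9.9] ,1]
```

```bash
sed -i 's/    q6=min(\[w(q0-yaw-k\*np.pi) for k in(0,1)\],key=abs)/    q6=min([x for k in(0,1) for x in[w(q0-yaw-k*np.pi)] if abs(x)<2.4],key=lambda x:abs((q0-x)-(q[0]-q[5])))/' h.py
python3 - <<'E'
from h import *
plan([.5605,-.0218,.13],-.02+np.pi/2)
E
```

```text
t 3.85 p [0.4625 0.2793 0.1459] d mm [  98.  -301.1  -15.9] rv deg [ -0.24  -0.35 -21.32] q6-> -1.8 F [ 1.5 -0.5 -3.8] w 0.0557
[ [-0.0343, -0.0401, 0.0026] , [-0.0, -0.1, -3.6] ,1]
[ [-0.0317, -0.0422, 0.0026] , [-0.0, -0.1, -3.6] ,1]
[ [-0.0291, -0.0441, 0.0026] , [-0.0, -0.1, -3.6] ,1]
[ [-0.0263, -0.0458, 0.0026] , [-0.0, -0.1, -3.6] ,1]
[ [-0.0234, -0.0473, 0.0026] , [-0.0, -0.1, -3.6] ,1]
[ [-0.0204, -0.0487, 0.0026] , [-0.0, -0.1, -3.6] ,1]
```

Gentler, spread over about 8 rows with a slowing finish.

>>> step_arm --motion '[[[-0.02, -0.024, 0], [0, 0, -2], 0], [[-0.032, -0.041, 0], [0, 0, -4], 0], [[-0.029, -0.044, 0], [0, 0, -4], 0], [[-0.0265, -0.0455, 0], [0, 0, -4], 0], [[-0.023, -0.047, 0], [0, 0, -3], 0]]'

```text
time: 4.47
position: [0.5363, 0.0474, 0.1458]
eef_rot: [-0.122, -3.133, -0.001]
force: [0.9, 0.4, -3.4]
grip_width: 0.0557
```

>>> step_arm --motion '[[[-0.018, -0.036, 0], [0, 0, -3], 0], [[-0.008, -0.018, 0], [0, 0, -1], 0], [[0, 0, 0], [0, 0, 0], 0], [[0, 0, 0], [0, 0, 0], 0]]'

```text
time: 4.97
position: [0.5575, -0.0121, 0.1422]
eef_rot: [-0.018, -3.13, -0.005]
force: [-0.4, 1.1, -3.6]
grip_width: 0.0558
```

Run:
```python
from h import *
plan([.5605,-.0218,.095],-.02+np.pi/2)
```

```text
t 4.97 p [ 0.5575 -0.0121  0.1422] d mm [  3.   -9.7 -47.2] rv deg [ 0.18 -0.66  0.48] q6-> -1.79 F [-0.4  1.1 -3.6] w 0.0558
[ [-0.0036, -0.0098, 0.0472] , [0.2, -0.7, 0.5] ,1]
```

>>> step_arm --motion '[[[-0.002, -0.006, 0.025], [0.2, -0.4, 0.3], 0], [[-0.001, -0.003, 0.02], [0, -0.2, 0.2], 0], [[0, 0, 0.004], [0, 0, 0], 0], [[0, 0, 0], [0, 0, 0], 0]]'

```text
time: 5.48
position: [0.5589, -0.0167, 0.0922]
eef_rot: [-0.025, -3.14, -0.001]
force: [-0.5, -0.0, -2.7]
grip_width: 0.0558
```

Run:
```python
from h import *
plan([.5605,-.0218,.079],-.02+np.pi/2)
c=save("scene","s1.png",(280,170,350,240),8)
t=save("top","t1.png",(280,150,350,220),8)
print(lid(t,325,197,z=.115-.01))
for nm,c_ in(("s",c),("t",t)):
  print(nm,"base lid pred",proj(c_,[[.5596+a*np.cos(-.02)-b*np.sin(-.02),-.0218+a*np.sin(-.02)+b*np.cos(-.02),.05] for a,b in((.05,.028),(.05,-.028),(-.05,-.028),(-.05,.028))]).round(1).tolist())
a=cv2.imread("pics/s1.png");cv2.imwrite("pics/s1.png",a)
```

```text
t 5.47 p [ 0.5589 -0.0167  0.0922] d mm [  1.6  -5.1 -13.2] rv deg [ 0.03 -0.07  0.23] q6-> -1.79 F [-0.5 -0.  -2.7] w 0.0558
[ [-0.0017, -0.0051, 0.0132] , [0.0, -0.1, 0.2] ,1]
(array([ 0.51731696, -0.01459117]), np.float64(1.370264025137456), 57.10176467895508, 20.249691009521484)
s base lid pred [[306.2, 227.5], [288.8, 218.3], [311.3, 195.7], [328.3, 204.1]]
t base lid pred [[315.0, 182.3], [333.3, 182.4], [333.3, 215.1], [314.9, 215.0]]
```

View pics/s1.png

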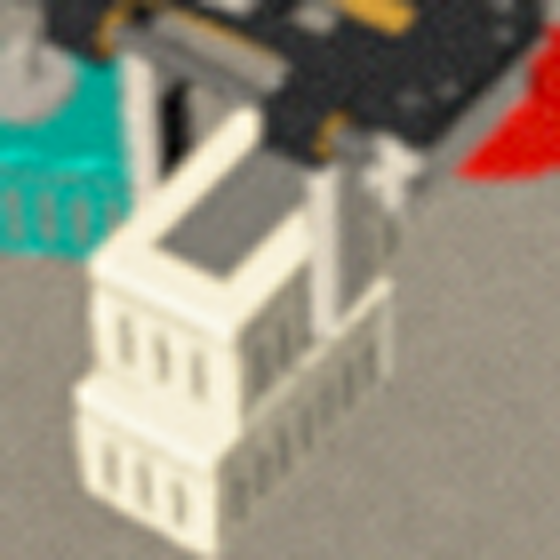

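The near base-lid corners are at (307.2,227.7), (289.7,219.3) and (328.7,205.3). The held lid's corners are at about (309.6,212.4) and (291.2,202.7). I'll compare both in the same camera.

Run:
```python
from h import *
s=cal("scene")
b=back(s,[(307.2,227.7),(289.7,219.3),(328.7,205.3)],.05)[:,:2]
p=back(s,[(309.6,212.4),(291.2,202.7)],.1137)[:,:2]
print(b.round(4),p.round(4))
print("len",np.linalg.norm(b[0]-b[1]),np.linalg.norm(b[0]-b[2]),np.linalg.norm(p[0]-p[1]))
print("base ctr",(b[1]+b[2])/2,"yaw",np.arctan2(*(b[0]-b[2])[::-1]))
a=-.02; u=np.array([np.cos(a),np.sin(a)])
print("plain ctr",p.mean(0)-.05*u, "vs tcp",r.observe()["position"])
```

```text
[[ 0.6094  0.0076]
 [ 0.6107 -0.0468]
 [ 0.5133  0.0104]] [[ 0.6098  0.0176]
 [ 0.6079 -0.0395]]
len 0.054422588907816 0.0960826430759255 0.057074456921041246
base ctr [ 0.56200129 -0.01818089] yaw -0.028925682026609605
plain ctr [ 0.55887737 -0.00996628] vs tcp [ 0.55934434 -0.01703538  0.09277015]
```

Both cameras put the held case about 8.5 mm too far in +y and about 2 mm short in x. I'll shift it, then lower.

>>> step_arm --motion '[[[-0.001, -0.005, 0.002], [0, 0, 0.1], 0], [[-0.001, -0.0035, 0.002], [0, 0, 0.1], 0], [[0, 0, 0.003], [0, 0, 0], 0], [[0, 0, 0.002], [0, 0, 0], 0]]'

```text
time: 6.08
position: [0.5627, -0.0265, 0.0852]
eef_rot: [0.031, 3.138, -0.001]
force: [-0.3, -0.4, -3.7]
grip_width: 0.056
```

Run:
```python
from h import *
plan([.5613,-.0255,.0785],-.02+np.pi/2)
t=save("top","t2.png",(285,155,365,215),10)
```

```text
t 6.08 p [ 0.5627 -0.0265  0.0852] d mm [-1.4  1.  -6.7] rv deg [-0.03  0.2  -0.  ] q6-> -1.8 F [-0.3 -0.4 -3.7] w 0.056
[ [0.0014, 0.001, 0.0067] , [-0.0, 0.2, -0.0] ,1]
```

View pics/t2.png

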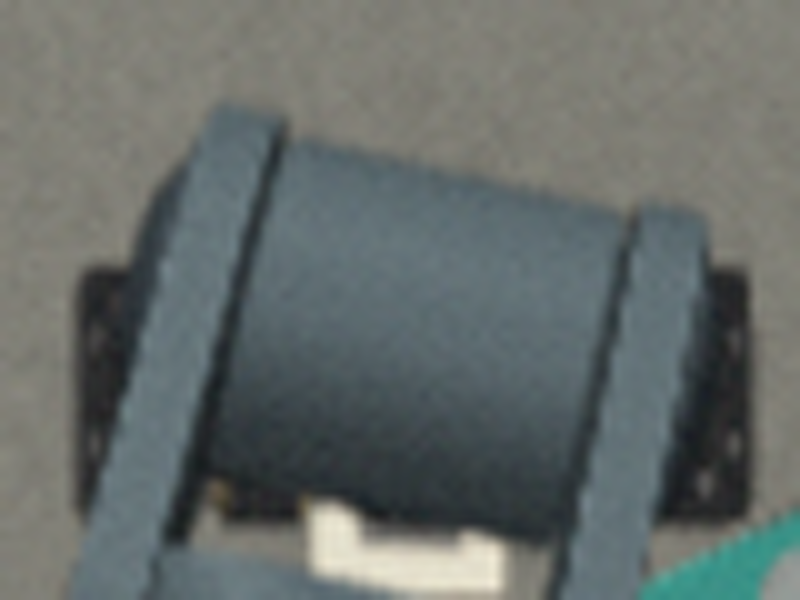

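The visible lid edge spans columns 316.3–335.3, so its centre is about 0.8 px right of the base's. I'll correct about 1.5 mm and lower to contact.

>>> step_arm --motion '[[[0.0012, 0.0015, 0.003], [0, 0.2, 0], 0], [[0, 0, 0.002], [0, 0, 0], 0], [[0, 0, 0.002], [0, 0, 0], 0], [[0, 0, 0.001], [0, 0, 0], 0]]'

```text
time: 6.62
position: [0.5618, -0.0249, 0.0785]
eef_rot: [-0.03, -3.141, 0.001]
force: [-3.9, 0.4, 4.5]
grip_width: 0.0555
```

>>> step_arm --motion '[[[0, 0, 0], [0, 0, 0], 0.8], [[0, 0, 0], [0, 0, 0], 0.8], [[0, 0, 0], [0, 0, 0], 0.8], [[0, 0, -0.03], [0, 0, 0], 0.8], [[0, 0, -0.06], [0, 0, 0], 0.8]]'

```text
time: 7.25
position: [0.5593, -0.0243, 0.1656]
eef_rot: [-0.031, -3.133, -0.002]
force: [1.1, -0.1, -0.3]
grip_width: 0.075
```

Run:
```python
from h import *
plan([.432,-.266,.13],.118+np.pi/2)
```

```text
t 7.25 p [ 0.5593 -0.0243  0.1656] d mm [-127.3 -241.7  -35.6] rv deg [ 7.0000e-02 -4.9000e-01  1.7211e+02] q6-> 0.7 F [ 1.1 -0.1 -0.3] w 0.075
[ [0.0072, -0.0144, 0.0021] , [0.0, -0.0, 10.1] ,1]
[ [0.0046, -0.0154, 0.0021] , [0.0, -0.0, 10.1] ,1]
[ [0.0018, -0.016, 0.0021] , [0.0, -0.0, 10.1] ,1]
[ [-0.0011, -0.016, 0.0021] , [0.0, -0.0, 10.1] ,1]
[ [-0.0039, -0.0156, 0.0021] , [0.0, -0.0, 10.1] ,1]
[ [-0.0065, -0.0147, 0.0021] , [0.0, -0.0, 10.1] ,1]
[ [-0.009, -0.0133, 0.0021] , [0.0, -0.0, 10.1] ,1]
[ [-0.0112, -0.0115, 0.0022] , [0.0, -0.0, 10.1] ,1]
[ [-0.0131, -0.0094, 0.0022] , [0.0, -0.0, 10.1] ,1]
[ [-0.0145, -0.0069, 0.0022] , [0.0, -0.0, 10.1] ,1]
[ [-0.0155, -0.0043, 0.0022] , [0.0, -0.0, 10.1] ,1]
[ [-0.016, -0.0015, 0.0022] , [0.0, -0.0, 10.1] ,1]
[ [-0.016, 0.0014, 0.0022] , [0.0, -0.0, 10.1] ,1]
[ [-0.0155, 0.0042, 0.0022] , [0.0, -0.0, 10.1] ,1]
[ [-0.0145, 0.0068, 0.0022] , [0.0, -0.0, 10.1] ,1]
[ [-0.0131, 0.0093, 0.0022] , [0.0, -0.0, 10.1] ,1]
[ [-0.0113, 0.0114, 0.0022] , [0.0, -0.0, 10.1] ,1]
```

```bash
sed -i 's/abs(x)<2.4/abs(x)<2.6/' h.py
python3 - <<'E'
from h import *
plan([.432,-.266,.15],.118+np.pi/2,6)
E
```

```text
t 7.25 p [ 0.5593 -0.0243  0.1656] d mm [-127.3 -241.7  -15.6] rv deg [ 0.07 -0.49 -7.89] q6-> -2.44 F [ 1.1 -0.1 -0.3] w 0.075
[ [0.0204, -0.0407, 0.0027] , [0.0, -0.1, -1.3] ,1]
[ [0.0213, -0.0402, 0.0027] , [0.0, -0.1, -1.3] ,1]
[ [0.0223, -0.0397, 0.0027] , [0.0, -0.1, -1.3] ,1]
[ [0.0232, -0.0392, 0.0027] , [0.0, -0.1, -1.3] ,1]
[ [0.0241, -0.0387, 0.0026] , [0.0, -0.1, -1.3] ,1]
[ [0.0249, -0.0381, 0.0026] , [0.0, -0.1, -1.3] ,1]
```

>>> step_arm --motion '[[[0.02, -0.041, 0], [0, -0.1, -1.3], 0.8], [[0.0215, -0.04, 0], [0, -0.1, -1.3], 0.8], [[0.022, -0.04, 0], [0, -0.1, -1.3], 0.8], [[0.023, -0.039, 0], [0, -0.1, -1.3], 0.8], [[0.024, -0.0385, 0], [0, -0.1, -1.3], 0.8]]'

```text
time: 7.88
position: [0.4569, -0.2308, 0.1728]
eef_rot: [-0.163, 3.123, -0.008]
force: [0.9, -0.0, 0.3]
grip_width: 0.0753
```

>>> step_arm --motion '[[[0.015, -0.025, 0], [0, 0, -1], 0.8], [[0, 0, 0], [0, 0, 0], 0.8], [[0, 0, 0], [0, 0, 0], 0.8]]'

```text
time: 8.25
position: [0.4433, -0.2598, 0.1728]
eef_rot: [-0.183, 3.121, -0.008]
force: [0.3, 0.2, 0.3]
grip_width: 0.0751
```

Run:
```python
from h import *
plan([.432,-.2655,.08],.118+np.pi/2,3)
s=cal("scene"); c=save("scene","s3.png",(275,150,355,230),4); t=save("top","t3.png",(285,155,365,235),4)
print(lid(t,325,197,z=.1,hw=26)); print(lid(t,325,197,z=.1,hw=26,thr=150))
a=cv2.imread("pics/s3.png");b=cv2.imread("pics/t3.png")
cv2.imwrite("pics/st3.png",cv2.resize(np.hstack([a,b]),(800,400),interpolation=cv2.INTER_CUBIC))
```

```text
t 8.25 p [ 0.4433 -0.2598  0.1728] d mm [-11.3  -5.7 -92.8] rv deg [-0.35  0.86 -0.05] q6-> -2.46 F [0.3 0.2 0.3] w 0.0751
[ [0.0044, -0.0013, 0.0309] , [-0.1, 0.3, -0.0] ,1]
[ [0.0043, -0.0013, 0.0309] , [-0.1, 0.3, -0.0] ,1]
[ [0.0041, -0.0014, 0.0309] , [-0.1, 0.3, -0.0] ,1]
(array([ 0.5587135 , -0.02433389]), np.float64(-0.0180887227560362), 97.83198547363281, 54.81406021118164)
(array([ 0.55854047, -0.02438571]), np.float64(-0.020750019633352386), 100.25383758544922, 56.64787673950195)
```

View pics/st3.png

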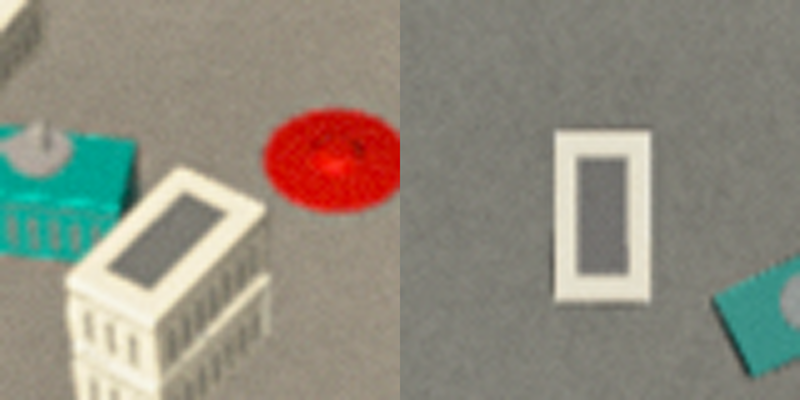

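The second case sits square on the base. The top view gives (0.5587,-0.0243, yaw -0.02), against (0.5591,-0.0231) for the base. Next is the spindle case.

>>> step_arm --motion '[[[0.0044, -0.0013, 0.03], [-0.1, 0.3, 0], 0.8], [[0.0043, -0.0013, 0.03], [-0.1, 0.3, 0], 0.8], [[0.003, -0.001, 0.015], [-0.1, 0.2, 0], 0.8], [[0, 0, 0], [0, 0, 0], 0.8], [[0, 0, 0], [0, 0, 0], 0.8]]'

```text
time: 8.98
position: [0.4362, -0.2624, 0.0979]
eef_rot: [-0.195, 3.132, -0.005]
force: [0.2, 0.6, 0.6]
grip_width: 0.0752
```

Run:
```python
from h import *
plan([.432,-.2655,.028],.118+np.pi/2,3)
```

```text
t 8.97 p [ 0.4362 -0.2624  0.0979] d mm [ -4.2  -3.1 -69.9] rv deg [-0.21  0.2   0.37] q6-> -2.46 F [0.2 0.6 0.6] w 0.0752
[ [0.0016, -0.0008, 0.0233] , [-0.1, 0.1, 0.1] ,1]
[ [0.0016, -0.0008, 0.0233] , [-0.1, 0.1, 0.1] ,1]
[ [0.0015, -0.0008, 0.0233] , [-0.1, 0.1, 0.1] ,1]
```

>>> step_arm --motion '[[[0.003, -0.0018, 0.015], [-0.1, 0.1, 0.2], 0.8], [[0.0015, -0.0005, 0.02], [-0.1, 0.1, 0.1], 0.8], [[0, 0, 0.02], [0, 0, 0], 0.8], [[0, 0, 0.012], [0, 0, 0], 0.8], [[0, 0, 0.002], [0, 0, 0], 0.8]]'

```text
time: 9.6
position: [0.4336, -0.2674, 0.0281]
eef_rot: [-0.186, 3.132, -0.007]
force: [0.0, -1.0, -0.6]
grip_width: 0.0752
```

Run:
```python
from h import *
plan([.432,-.2655,.028],.118+np.pi/2,1)
```

```text
t 9.6 p [ 0.4336 -0.2674  0.0281] d mm [-1.6  1.9 -0.1] rv deg [-0.27  0.2   0.05] q6-> -2.46 F [ 0.  -1.  -0.6] w 0.0752
[ [0.0013, 0.0021, 0.0001] , [-0.3, 0.2, 0.0] ,1]
```

>>> step_arm --motion '[[[0.001, 0.001, 0], [-0.2, 0.2, 0], 0], [[0, 0, 0], [0, 0, 0], 0], [[0, 0, 0], [0, 0, 0], 0], [[0, 0, 0], [0, 0, 0], 0]]'

```text
time: 10.1
position: [0.4329, -0.2671, 0.0291]
eef_rot: [-0.186, 3.135, -0.004]
force: [0.1, -0.9, -2.9]
grip_width: 0.0556
```

Run:
```python
from h import *
plan([.432,-.2655,.028],.118+np.pi/2,1)
```

```text
t 10.1 p [ 0.4329 -0.2671  0.0291] d mm [-0.9  1.6 -1.1] rv deg [-0.16  0.07  0.05] q6-> -2.46 F [ 0.1 -0.9 -2.9] w 0.0556
[ [0.0007, 0.0017, 0.0011] , [-0.2, 0.1, 0.0] ,1]
```

>>> step_arm --motion '[[[0, 0, -0.03], [0, 0, 0], 0], [[0, 0, -0.05], [0, 0, 0], 0], [[0, 0, -0.06], [0, 0, 0], 0], [[0, 0, -0.03], [0, 0, 0], 0], [[0, 0, 0], [0, 0, 0], 0]]'

```text
time: 10.72
position: [0.4302, -0.2641, 0.2]
eef_rot: [0.186, -3.131, -0.007]
force: [-0.7, -0.6, -4.9]
grip_width: 0.0561
```

Run:
```python
from h import *
plan([.561,-.0245,.15],-.02+np.pi/2,6)
```

```text
t 10.72 p [ 0.4302 -0.2641  0.2   ] d mm [130.8 239.6 -50. ] rv deg [ 0.25 -0.26  7.96] q6-> -1.82 F [-0.7 -0.6 -4.9] w 0.0561
[ [-0.0264, 0.037, 0.0084] , [0.0, -0.0, 1.3] ,1]
[ [-0.0256, 0.0376, 0.0084] , [0.0, -0.0, 1.3] ,1]
[ [-0.0247, 0.0382, 0.0084] , [0.0, -0.0, 1.3] ,1]
[ [-0.0238, 0.0388, 0.0084] , [0.0, -0.0, 1.3] ,1]
[ [-0.0229, 0.0393, 0.0083] , [0.0, -0.0, 1.3] ,1]
[ [-0.0219, 0.0399, 0.0083] , [0.0, -0.0, 1.3] ,1]
```

>>> step_arm --motion '[[[-0.02, 0.028, 0], [0, 0, 1], 0], [[-0.026, 0.038, 0], [0, 0, 1.5], 0], [[-0.025, 0.038, 0], [0, 0, 1.5], 0], [[-0.024, 0.039, 0], [0, 0, 1.5], 0], [[-0.023, 0.039, 0], [0, 0, 1.5], 0]]'

```text
time: 11.35
position: [0.5317, -0.0685, 0.1872]
eef_rot: [-0.022, -3.12, -0.019]
force: [-0.2, -0.5, -3.8]
grip_width: 0.0559
```

>>> step_arm --motion '[[[-0.015, 0.025, 0.01], [0, 0, 0.7], 0], [[-0.007, 0.013, 0.02], [0, 0, 0.3], 0], [[0, 0, 0.02], [0, 0, 0], 0], [[0, 0, 0], [0, 0, 0], 0], [[0, 0, 0], [0, 0, 0], 0]]'

```text
time: 11.98
position: [0.551, -0.0242, 0.1271]
eef_rot: [-0.041, -3.108, -0.022]
force: [-4.0, 0.1, 12.7]
grip_width: 0.0559
```

Run:
```python
from h import *
plan([.561,-.0243,.1385],-.02+np.pi/2,1)
```

```text
t 11.97 p [ 0.551  -0.0242  0.1271] d mm [10.  -0.1 11.4] rv deg [ 0.8  -1.9  -0.37] q6-> -1.8 F [-4.   0.1 12.7] w 0.0559
[ [-0.0096, 0.0003, -0.0118] , [0.8, -1.9, -0.4] ,1]
```

It sank further than commanded and touched down with a 1.9° tilt. I'll lift straight off, level it and check the plain case.

>>> step_arm --motion '[[[0, 0, -0.02], [0, 0, 0], 0], [[0, 0, -0.01], [0.4, -1, -0.2], 0], [[0, 0, 0], [0.4, -0.8, -0.2], 0], [[0, 0, 0], [0, 0, 0], 0]]'

```text
time: 12.48
position: [0.5471, -0.0235, 0.1495]
eef_rot: [-0.03, -3.129, -0.004]
force: [-0.1, -0.3, -4.1]
grip_width: 0.0554
```

Run:
```python
from h import *
plan([.561,-.0243,.1385],-.02+np.pi/2,1)
save("scene","s4.png",(265,140,345,240),6)
```

```text
t 12.47 p [ 0.5471 -0.0235  0.1495] d mm [ 13.9  -0.8 -11. ] rv deg [ 0.12 -0.7   0.05] q6-> -1.8 F [-0.1 -0.3 -4.1] w 0.0554
[ [-0.014, -0.0006, 0.0108] , [0.1, -0.7, 0.1] ,1]
```

View pics/s4.png

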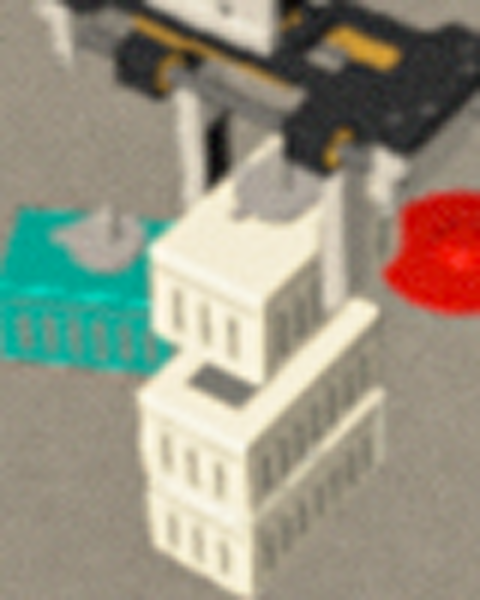

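The view shows the held case about 14 mm back in x. The plain case still looks in line with the base, and I'll verify that numerically.

Run:
```python
from h import *
a=cv2.imread("pics/s3.png",0); c=cal("scene"); b=cv2.resize(c["image"][150:230,275:355],None,fx=4,fy=4,interpolation=cv2.INTER_CUBIC); b=cv2.cvtColor(b,cv2.COLOR_BGR2GRAY)
for n,(x0,y0,x1,y1) in dict(front=(286,209,308,222),nearcorner=(298,210,314,228),right=(314,190,331,205),lower=(288,222,316,229)).items():
    X0,Y0,X1,Y1=[int(4*v) for v in(x0-275,y0-150,x1-275,y1-150)]
    T=a[Y0:Y1,X0:X1]; m=cv2.matchTemplate(b,T,cv2.TM_CCOEFF_NORMED); _,v,_,l=cv2.minMaxLoc(m); print(n,round(v,3),(np.array(l)-[X0,Y0])/4)
```

```text
front 0.992 [0.   0.25]
nearcorner 0.995 [0. 0.]
right 0.963 [ 0.25 -0.25]
lower 0.996 [0. 0.]
```

>>> step_arm --motion '[[[-0.006, 0, 0], [0.1, -0.3, 0], 0], [[-0.006, -0.0005, 0], [0, -0.3, 0], 0], [[-0.001, 0, 0], [0, 0, 0], 0], [[0, 0, 0.004], [0, 0, 0], 0], [[0, 0, 0.002], [0, 0, 0], 0]]'

```text
time: 13.15
position: [0.5608, -0.0243, 0.1418]
eef_rot: [-0.03, -3.139, -0.001]
force: [-0.5, 0.2, -5.0]
grip_width: 0.0558
```

Run:
```python
from h import *
plan([.561,-.0243,.1295],-.02+np.pi/2,1)
s=save("scene","s5.png",(265,140,345,240),6)
t=save("top","t5.png",(285,155,365,215),6)
a=cv2.imread("pics/s5.png");b=np.zeros((600,480,3),np.uint8);b[:360]=cv2.imread("pics/t5.png")[:, :480]
cv2.imwrite("pics/st5.png",cv2.resize(np.hstack([a,b]),(800,500)))
```

```text
t 13.15 p [ 0.5608 -0.0243  0.1418] d mm [  0.2   0.  -12.3] rv deg [ 0.04 -0.16  0.04] q6-> -1.8 F [-0.5  0.2 -5. ] w 0.0558
[ [-0.0002, 0.0, 0.0123] , [0.0, -0.2, 0.0] ,1]
```

View pics/st5.png

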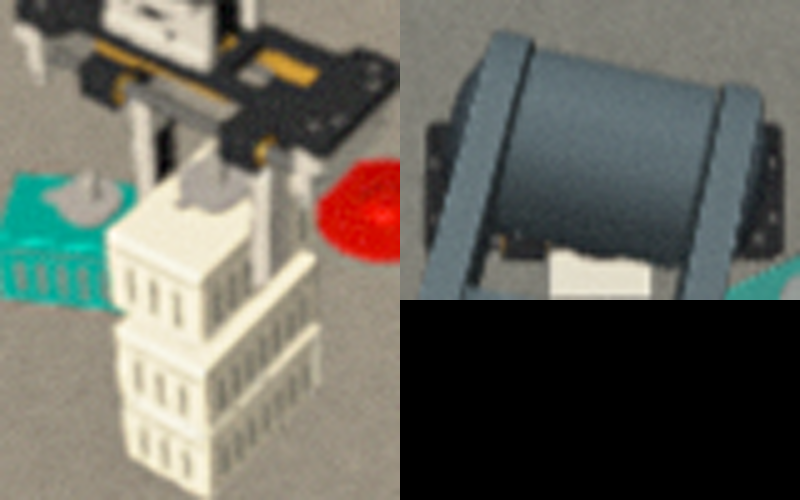

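Run:
```python
from h import *
s=cal("scene")
P=back(s,[(306.4,214),(288.4,205)],.1)[:,:2]; H=back(s,[(305,196.2),(287,186.6)],.1627)[:,:2]; B=back(s,[(305,209)],.1127)[:,:2]
print(P,H,B)
t=cal("top"); g=t["image"].min(axis=2)
for row in(208,210,211): 
    l=g[row,300:345].astype(float); j=np.where(np.diff((l>150).astype(int)))[0]; print(row,[(300+i+(150-l[i])/(l[i+1]-l[i])).round(2) for i in j])
col=[g[190:232,c].astype(int).tolist() for c in(325,)]; print(col)
```

```text
[[ 0.60838474  0.00646855]
 [ 0.60802865 -0.04910994]] [[ 0.60929979  0.00558366]
 [ 0.60638341 -0.04974801]] [[0.60592745 0.00105664]]
208 [np.float64(314.39), np.float64(334.42)]
210 [np.float64(314.34), np.float64(334.78)]
211 [np.float64(314.35), np.float64(334.77)]
[[79, 76, 74, 68, 65, 64, 61, 60, 55, 47, 51, 49, 50, 47, 37, 35, 69, 162, 204, 201, 205, 201, 201, 208, 161, 96, 102, 112, 107, 97, 95, 92, 96, 97, 90, 91, 88, 86, 83, 83, 85, 76]]
```

Scene offsets of the held case relative to the plain case are within 1 mm. Lowering gently now.

>>> step_arm --motion '[[[0, 0, 0.005], [0, -0.1, 0], 0], [[0, 0, 0.002], [0, 0, 0], 0], [[0, 0, 0.002], [0, 0, 0], 0], [[0, 0, 0.001], [0, 0, 0], 0]]'

```text
time: 13.75
position: [0.5606, -0.0243, 0.1312]
eef_rot: [-0.03, -3.141, -0.001]
force: [-0.1, 0.8, -3.8]
grip_width: 0.056
```

>>> step_arm --motion '[[[0, 0, 0.001], [0, 0, 0], 0], [[0, 0, 0.001], [0, 0, 0], 0], [[0, 0, 0.001], [0, 0, 0], 0]]'

```text
time: 14.12
position: [0.5609, -0.0243, 0.1284]
eef_rot: [-0.031, -3.141, -0.001]
force: [-0.4, -0.3, -1.0]
grip_width: 0.056
```

>>> step_arm --motion '[[[0, 0, 0.001], [0, 0, 0], 0], [[0, 0, 0], [0, 0, 0], 0.85], [[0, 0, 0], [0, 0, 0], 0.85], [[0, 0, 0], [0, 0, 0], 0.85], [[0, 0, -0.03], [0, 0, 0], 0.85]]'

```text
time: 14.75
position: [0.5611, -0.0244, 0.158]
eef_rot: [-0.03, -3.141, -0.001]
force: [0.8, 0.0, 0.6]
grip_width: 0.0798
```

>>> step_arm --motion '[[[0, 0, -0.05], [0, 0, 0], 0.85], [[0, 0, -0.03], [0, 0, 0], 0.85], [[0, 0, 0], [0, 0, 0], 0.85]]'

```text
time: 15.12
position: [0.5623, -0.0248, 0.2428]
eef_rot: [0.03, 3.137, -0.001]
force: [0.3, 0.8, 0.3]
grip_width: 0.0796
```

Run:
```python
from h import *
plan([.634,.2415,.16],-.335+np.pi/2,7)
```

```text
t 15.12 p [ 0.5623 -0.0248  0.2428] d mm [ 71.7 266.3 -82.8] rv deg [-0.03  0.25 18.08] q6-> -1.07 F [0.3 0.8 0.3] w 0.0796
[ [-0.0094, 0.0382, 0.0119] , [-0.0, 0.0, 2.6] ,1]
[ [-0.0077, 0.0386, 0.0119] , [-0.0, 0.0, 2.6] ,1]
[ [-0.006, 0.0389, 0.0119] , [-0.0, 0.0, 2.6] ,1]
[ [-0.0042, 0.0392, 0.0119] , [-0.0, 0.0, 2.6] ,1]
[ [-0.0025, 0.0393, 0.0119] , [-0.0, 0.0, 2.6] ,1]
[ [-0.0007, 0.0394, 0.0119] , [-0.0, 0.0, 2.6] ,1]
[ [0.0011, 0.0394, 0.0119] , [-0.0, 0.0, 2.6] ,1]
```

>>> step_arm --motion '[[[-0.0095, 0.038, 0], [0, 0, 2.6], 0.6], [[-0.0075, 0.0385, 0.005], [0, 0, 2.6], 0.6], [[-0.006, 0.039, 0.01], [0, 0, 2.6], 0.6], [[-0.004, 0.039, 0.015], [0, 0, 2.6], 0.6], [[-0.0025, 0.039, 0.015], [0, 0, 2.6], 0.6]]'

```text
time: 15.75
position: [0.6129, 0.1672, 0.1891]
eef_rot: [-0.406, -3.113, 0.002]
force: [0.4, 0.3, 0.3]
grip_width: 0.0566
```

>>> step_arm --motion '[[[-0.001, 0.03, 0.01], [0, 0, 2], 0.6], [[0, 0.017, 0.005], [0, 0, 1], 0.6], [[0, 0, 0], [0, 0, 0], 0.6], [[0, 0, 0], [0, 0, 0], 0.6]]'

```text
time: 16.25
position: [0.6222, 0.2149, 0.1632]
eef_rot: [-0.482, -3.089, 0.009]
force: [0.5, 0.4, 0.2]
grip_width: 0.0562
```

Run:
```python
from h import *
plan([.634,.2415,.08],-.335+np.pi/2,3)
t=save("top","t6.png"); s=save("scene","s6.png")
for n,x,y,z,hw in(("plain/spin",325,197,.15,26),): 
    for th in(150,165): print(n,lid(t,x,y,z,hw,thr=th))
A=cv2.resize(t["image"][165:245,285:365],(400,400),interpolation=cv2.INTER_CUBIC)
B=cv2.resize(s["image"][130:230,265:345],(400,500),interpolation=cv2.INTER_CUBIC)
C=np.zeros((500,800,3),np.uint8);C[:,:400]=B;C[:400,400:]=A
cv2.imwrite("pics/st6.png",C)
```

```text
t 16.25 p [0.6222 0.2149 0.1632] d mm [ 11.8  26.6 -83.2] rv deg [-0.47 -0.8   1.45] q6-> -1.04 F [0.5 0.4 0.2] w 0.0562
[ [-0.0014, 0.0099, 0.0276] , [-0.2, -0.3, 0.5] ,1]
[ [-0.0012, 0.0098, 0.0277] , [-0.2, -0.3, 0.5] ,1]
[ [-0.001, 0.0097, 0.0277] , [-0.2, -0.3, 0.5] ,1]
plain/spin (array([ 0.56074432, -0.02327049]), np.float64(-0.02072938013490427), 101.14498138427734, 54.93166732788086)
plain/spin (array([ 0.56073615, -0.02350387]), np.float64(-0.017918014130162124), 99.61297607421875, 53.92253112792969)
```

View pics/st6.png

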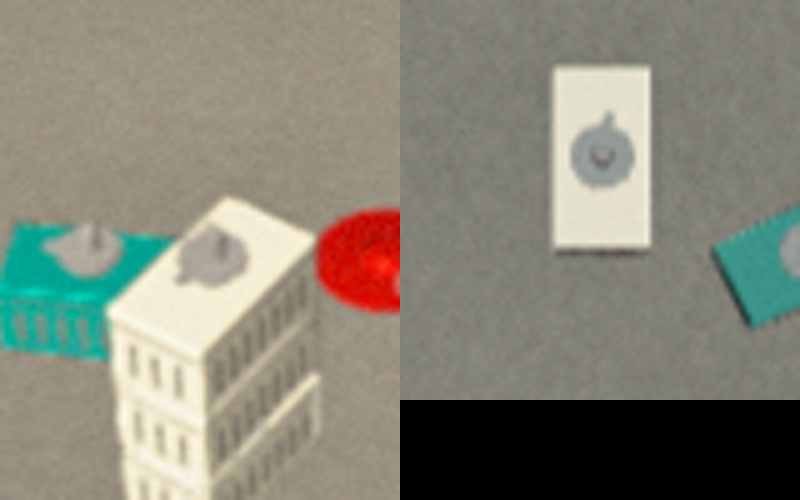

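The three cases look square: lid centre (0.5607,-0.0234), yaw -0.02, and straight edges in the scene view. The collar centre is near top pixel (325.0,195.6), with the tab toward (326.4,187.2). I'll fit the collar and the knob numerically.

```bash
cat > fit.py <<'E'
from h import *
from scipy.optimize import minimize
def rect(x0,x1,y0,y1): return np.array([(x0,y0),(x1,y0),(x1,y1),(x0,y1)])
a8=np.arange(8)*np.pi/4+np.pi/8
octa=17/np.cos(np.pi/8)*np.c_[np.cos(a8),np.sin(a8)]
knob=[(octa,0,24),(rect(10,25,-3,3),0,12),(rect(-17,17,-7,7),24,46)]
th=np.linspace(0,2*np.pi,40)
collar=[(18*np.c_[np.cos(th),np.sin(th)],8,11),(rect(10,25,-3,3),8,11)]
def render(c,parts,p,x0,y0,w,h,S=8):
    m=np.zeros((h*S,w*S),np.uint8); x,y,z,a=p; R=np.array([[np.cos(a),-np.sin(a)],[np.sin(a),np.cos(a)]])
    for poly,z0,z1 in parts:
        q=poly/1000@R.T+[x,y]
        P=np.vstack([np.c_[q,np.full(len(q),z+zz/1000)] for zz in(z0,z1)])
        u=(proj(c,P)-[x0,y0]+.5)*S
        cv2.fillPoly(m,[np.round(cv2.convexHull(u.astype(np.float32))*16).astype(np.int32)],255,shift=4)
    return cv2.resize(m,(w,h),interpolation=cv2.INTER_AREA)/255.
def fit(views,parts,z,p0,d=(.003,.003,.15)):
    def cost(v): return sum(((render(c,parts,(v[0],v[1],z,v[2]),x0,y0,m.shape[1],m.shape[0])-m)**2).sum() for c,m,x0,y0 in views)
    best=min((minimize(cost,np.array(p0)+[0,0,s],method="Nelder-Mead",options=dict(initial_simplex=np.array(p0)+[0,0,s]+np.array([[0,0,0],[d[0],0,0],[0,d[1],0],[0,0,d[2]]]),xatol=1e-5,fatol=1e-3)) for s in(-.1,.1)),key=lambda r:r.fun)
    return best.x,best.fun,sum(m.sum() for _,m,_,_ in views)
E
python3 - <<'E'
from fit import *
t=cal("top");s=cal("scene")
def im0(f): return cv2.resize(cv2.imread(f),(640,400),interpolation=cv2.INTER_AREA)
def dark(im,x0,y0,w,h,lo=25,bg=None):
    g=im[y0:y0+h,x0:x0+w].min(axis=2).astype(float); bg=np.median(g); return np.clip((bg-g)/(bg-lo),0,1)*(bg-g>15)
kt=dark(im0("pics/top0.png"),225,160,32,36);ks=dark(im0("pics/scene0.png"),364,260,40,46)
for n,v in(("both",[(t,kt,225,160),(s,ks,364,260)]),("top",[(t,kt,225,160)]),("scene",[(s,ks,364,260)])): print("knob",n,fit(v,knob,0,[.634,.2415,-.33]))
def grey(c,x0,y0,w,h):
    g=c["image"][y0:y0+h,x0:x0+w].min(axis=2).astype(float); return g
g=grey(t,312,180,26,30); hi=np.percentile(g,90); lo=np.percentile(g,12); print(hi,lo)
gt=g
mt=np.clip((hi-gt)/(hi-140),0,1)
# restrict to lid interior
print(np.round(gt[4:24:2,3:24:2]).astype(int))
mm=np.zeros_like(mt); mm[3:26,5:21]=mt[3:26,5:21]
print("collar top",fit([(t,mm,312,180)],collar,.15,[.5605,-.0235,-.19]))
E
```

```text
knob both (array([ 0.63103327,  0.24302979, -0.33069984]), np.float64(49.34326464584247), np.float64(335.78197707411186))
knob top (array([ 0.63048537,  0.24223545, -0.26440933]), np.float64(12.320474023543042), np.float64(106.74157303370787))
knob scene (array([ 0.63156863,  0.24318564, -0.39788332]), np.float64(35.74388800803816), np.float64(229.040404040404))
208.0 117.0
[[150 210 204 205 206 206 208 204 207 206 122]
 [151 208 205 209 206 203 204 207 207 202 127]
 [151 205 209 207 208 186 164 207 204 207 124]
 [153 207 205 192 171 151 164 197 207 208 128]
 [154 209 200 151 149 150 145 150 199 210 125]
 [152 210 165 146 135 143 141 147 170 207 126]
 [154 211 161 148 120 140 118 147 155 210 131]
 [155 208 170 149 147 119 144 145 177 207 124]
 [157 208 205 160 150 147 147 157 202 208 128]
 [157 205 210 191 168 173 179 207 205 208 132]]
collar top (array([ 0.55997651, -0.02371573, -0.1684885 ]), np.float64(4.77747693194925), np.float64(130.0735294117647))
```

Run:
```python
from h import *
plan([.631,.2427,.08],-.33+np.pi/2,1)
```

```text
t 16.35 p [0.6225 0.2147 0.1638] d mm [  8.5  28.  -83.8] rv deg [-0.44 -0.76  1.12] q6-> -1.05 F [-0.4  0.1 -0. ] w 0.0564
[ [-0.0007, 0.0299, 0.0835] , [-0.4, -0.8, 1.1] ,1]
```

>>> step_arm --motion '[[[0, 0.011, 0.02], [-0.2, -0.4, 0.5], 0.6], [[-0.0007, 0.012, 0.025], [-0.2, -0.4, 0.5], 0.6], [[0, 0.005, 0.02], [0, 0, 0], 0.6], [[0, 0, 0.005], [0, 0, 0], 0.6], [[0, 0, 0], [0, 0, 0], 0.6]]'

```text
time: 16.98
position: [0.6338, 0.2383, 0.0947]
eef_rot: [0.518, 3.092, 0.0]
force: [0.6, -0.2, 0.1]
grip_width: 0.0565
```

Run:
```python
from h import *
plan([.631,.2427,.041],-.33+np.pi/2,1)
```

```text
t 16.98 p [0.6338 0.2383 0.0947] d mm [ -2.8   4.4 -53.7] rv deg [ 0.07  0.34 -0.11] q6-> -1.04 F [ 0.6 -0.2  0.1] w 0.0565
[ [0.0044, 0.0032, 0.0537] , [0.1, 0.3, -0.1] ,1]
```

>>> step_arm --motion '[[[0.003, 0.002, 0.012], [0, 0.2, 0], 0.6], [[0.0012, 0.001, 0.015], [0, 0, 0], 0.6], [[0, 0, 0.012], [0, 0, 0], 0.6], [[0, 0, 0.005], [0, 0, 0], 0.6], [[0, 0, 0], [0, 0, 0], 0.6]]'

```text
time: 17.6
position: [0.6314, 0.2424, 0.0488]
eef_rot: [0.519, 3.095, 0.002]
force: [0.8, -0.1, -0.1]
grip_width: 0.0563
```

Run:
```python
from h import *
plan([.631,.2427,.041],-.33+np.pi/2,1)
```

```text
t 17.6 p [0.6314 0.2424 0.0488] d mm [-0.4  0.3 -7.8] rv deg [ 0.11  0.2  -0.13] q6-> -1.04 F [ 0.8 -0.1 -0.1] w 0.0563
[ [0.0005, 0.0001, 0.0078] , [0.1, 0.2, -0.1] ,1]
```

>>> step_arm --motion '[[[0.0004, 0, 0.005], [0, 0.2, 0], 0.6], [[0, 0, 0.002], [0, 0, 0], 0.6], [[0, 0, 0], [0, 0, 0], 0.6]]'

```text
time: 17.98
position: [0.6317, 0.2426, 0.0422]
eef_rot: [0.519, 3.097, 0.004]
force: [-0.5, 0.6, -1.0]
grip_width: 0.0561
```

>>> step_arm --motion '[[[0, 0, 0], [0, 0, 0], 0], [[0, 0, 0], [0, 0, 0], 0], [[0, 0, 0], [0, 0, 0], 0], [[0, 0, 0], [0, 0, 0], 0]]'

```text
time: 18.48
position: [0.6321, 0.2428, 0.0429]
eef_rot: [0.519, 3.096, 0.005]
force: [-0.1, -0.4, 0.3]
grip_width: 0.0205
```

Run:
```python
from h import *
plan([.631,.2427,.041],-.33+np.pi/2,1)
```

```text
t 18.48 p [0.6321 0.2428 0.0429] d mm [-1.1 -0.1 -1.9] rv deg [ 0.19  0.13 -0.14] q6-> -1.04 F [-0.1 -0.4  0.3] w 0.0205
[ [0.0011, -0.0004, 0.0019] , [0.2, 0.1, -0.1] ,1]
```

Still closing. I'll let it finish and then lift.

>>> step_arm --motion '[[[0, 0, 0], [0, 0, 0], 0], [[0, 0, 0], [0, 0, 0], 0], [[0, 0, 0], [0, 0, 0], 0]]'

```text
time: 18.85
position: [0.6321, 0.2427, 0.0429]
eef_rot: [0.519, 3.096, 0.005]
force: [-0.4, 0.5, 1.0]
grip_width: 0.0138
```

>>> step_arm --motion '[[[0, 0, -0.04], [0, 0, 0], 0], [[0, 0, -0.06], [0, 0, 0], 0], [[0, 0, -0.06], [0, 0, 0], 0], [[0, 0, -0.03], [0, 0, 0], 0], [[0, 0, 0], [0, 0, 0], 0]]'

```text
time: 19.48
position: [0.6304, 0.242, 0.2362]
eef_rot: [-0.519, -3.097, -0.002]
force: [1.2, 0.3, 0.3]
grip_width: 0.0133
```

Run:
```python
from h import *
plan([.5605,-.0237,.25],-.18+np.pi/2,7)
```

```text
t 19.48 p [0.6304 0.242  0.2362] d mm [ -69.9 -265.7   13.8] rv deg [ 0.07 -0.09 -8.73] q6-> -1.6 F [1.2 0.3 0.3] w 0.0133
[ [-0.0029, -0.0391, -0.002] , [0.0, -0.0, -1.2] ,1]
[ [-0.0021, -0.0392, -0.002] , [0.0, -0.0, -1.2] ,1]
[ [-0.0012, -0.0392, -0.002] , [0.0, -0.0, -1.2] ,1]
[ [-0.0004, -0.0392, -0.002] , [0.0, -0.0, -1.2] ,1]
[ [0.0005, -0.0392, -0.002] , [0.0, -0.0, -1.2] ,1]
[ [0.0013, -0.0392, -0.002] , [0.0, -0.0, -1.2] ,1]
[ [0.0022, -0.0392, -0.002] , [0.0, -0.0, -1.2] ,1]
```

>>> step_arm --motion '[[[-0.003, -0.03, -0.004], [0, 0, -1], 0], [[-0.002, -0.04, -0.004], [0, 0, -1.5], 0], [[-0.001, -0.04, -0.003], [0, 0, -1.5], 0], [[0, -0.04, -0.002], [0, 0, -1.2], 0], [[0, -0.04, -0.001], [0, 0, -1.2], 0]]'

```text
time: 20.1
position: [0.577, 0.0549, 0.2377]
eef_rot: [-0.331, -3.106, 0.001]
force: [0.6, -0.6, -0.8]
grip_width: 0.0135
```

>>> step_arm --motion '[[[0.001, -0.035, 0], [0, 0, -1.2], 0], [[0.002, -0.015, 0], [0, 0, -0.6], 0], [[0, -0.005, 0], [0, 0, 0], 0], [[0, 0, 0], [0, 0, 0], 0], [[0, 0, 0], [0, 0, 0], 0]]'

```text
time: 20.72
position: [0.558, -0.0008, 0.228]
eef_rot: [-0.284, -3.096, -0.002]
force: [0.7, 0.2, -0.9]
grip_width: 0.0137
```

Run:
```python
from h import *
plan([.5605,-.0237,.235],-.18+np.pi/2,1)
```

```text
t 20.73 p [ 0.558  -0.0008  0.228 ] d mm [  2.5 -22.9   7. ] rv deg [-0.08 -1.86 -0.18] q6-> -1.64 F [ 0.7  0.2 -0.9] w 0.0137
[ [-0.0064, -0.0221, -0.0072] , [-0.1, -1.9, -0.2] ,1]
```

>>> step_arm --motion '[[[-0.003, -0.01, -0.006], [0, -1, -0.1], 0], [[-0.003, -0.009, -0.004], [0, -0.8, -0.1], 0], [[0, -0.003, 0], [0, 0, 0], 0], [[0, 0, 0], [0, 0, 0], 0], [[0, 0, 0], [0, 0, 0], 0]]'

```text
time: 21.35
position: [0.5609, -0.0243, 0.2391]
eef_rot: [0.279, 3.127, -0.003]
force: [0.5, -0.3, -0.8]
grip_width: 0.0136
```

Run:
```python
from h import *
plan([.5605,-.0237,.228],-.18+np.pi/2,1)
s=save("scene","s7.png",(265,110,345,210),6)
a=cv2.imread("pics/s7.png")
```

```text
t 21.35 p [ 0.5609 -0.0243  0.2391] d mm [ -0.4   0.6 -11.1] rv deg [-0.08  0.14  0.11] q6-> -1.63 F [ 0.5 -0.3 -0.8] w 0.0136
[ [0.0005, 0.0005, 0.0111] , [-0.1, 0.1, 0.1] ,1]
```

View pics/s7.png

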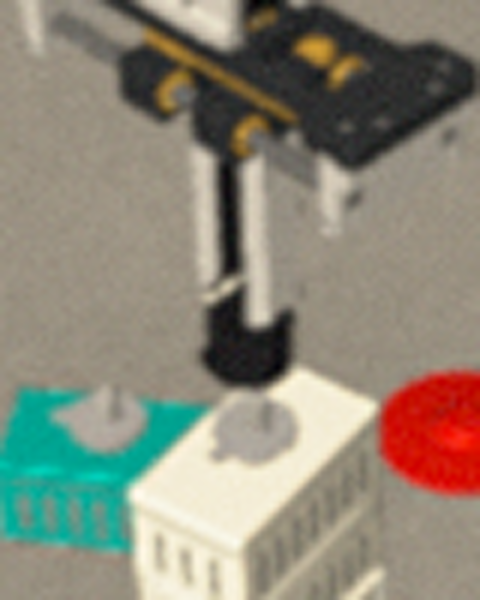

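The knob hangs about 15 mm above the spindle, nose toward the lower left like the tab. The skirt's bottom is near (306,173) and the collar near (308,181). I'll fit both in this one view.

```bash
cat > rel.py <<'E'
from fit import *
def run(zoff=.0429,rows=None):
    s=cal("scene"); im=s["image"]; o=r.observe(); p=o["position"]
    a=Ro.from_rotvec(o["eef_rot"]).as_matrix()[:,1]; yaw=np.arctan2(a[1],a[0])-np.pi/2
    z=p[2]-zoff
    x0,y0,w,h=294,165,26,12
    g=im[y0:y0+h,x0:x0+w].min(axis=2).astype(float); m=np.clip((100-g)/(100-25),0,1)
    full=np.array([.5605,-.0237,yaw])
    def cost(v): return ((render(s,knob,(v[0],v[1],z,yaw),x0,y0,w,h)-m)**2).sum()
    k=minimize(cost,full[:2],method="Nelder-Mead",options=dict(initial_simplex=full[:2]+np.array([[0,0],[.003,0],[0,.003]]),xatol=1e-5))
    print("knob",k.x.round(4),round(k.fun,2),round(m.sum(),1),"tcp",np.round(p,4),"yaw",round(yaw,3),"kz",round(z,4))
    x0,y0,w,h=299,174,18,16
    g=im[y0:y0+h,x0:x0+w].astype(float); sat=g[:,:,2]-g[:,:,0]; v=g[:,:,0]
    hi=np.percentile(v,85); m=np.clip((hi-v)/(hi-150),0,1)
    print(np.round(v[::2,::2]).astype(int))
    c=fit([(s,m,x0,y0)],collar+[(6*np.c_[np.cos(th),np.sin(th)],11,29)],.15,[.561,-.0225,-.18]); print("collar",c)
    return k.x,c
if __name__=="__main__": run()
E
python3 rel.py
```

```text
knob [ 0.5564 -0.0261] 9.13 112.0 tcp [ 0.5608 -0.0243  0.2391] yaw -0.178 kz 0.1962
[[125 116  84  87  68  98 185 216 209]
 [118 131 176 168 160 159 199 212 213]
 [148 170 161 152 150 119 158 172 215]
 [201 161 153 149 145 122 157 156 204]
 [205 157 158 155 157 149 157 152 207]
 [207 163 157 158 158 158 153 159 214]
 [196 153 181 163 156 153 189 214 214]
 [214 213 218 210 210 216 217 217 217]]
collar (array([ 0.56016456, -0.02313163, -0.15168365]), np.float64(27.30408679954825), np.float64(167.25))
```

Run:
```python
from fit import *
s=cal("scene"); im=s["image"]
print(im[158:178,294:318].min(axis=2))
a=-.178
for nm,(x,y,z) in dict(exp=(.5597,-.0236,.1962),fit=(.5564,-.0261,.1962),up=(.5597,-.0236,.2)).items():
    q=lambda lx,ly,lz:proj(s,[[x+lx*np.cos(a)-ly*np.sin(a),y+lx*np.sin(a)+ly*np.cos(a),z+lz]])[0].round(1).tolist()
    print(nm,"bar nose end",q(.017,0,.046),"nose tip bottom",q(.025,0,0))
    m=render(s,knob,(x,y,z,a),294,158,24,20); print((m*9).astype(int)[[2,8,11,14,15,16,17]])
```

```text
[[131 125 126 128 134 135 125 133 151 118  64  72 139 178 184 166 133 133
  130 127 123 113 125 125]
 [125 132 132 134 144 159 159 123  86  50  28  71 137 180 179 160 136 129
  133 131 124 114 125 128]
 [135 133 131 125 130 128 112  60  36  28  25  72 136 177 183 165 134 128
  124 124 125 126 127 127]
 [129 131 125 127 119  85  48  31  19  28  21  79 139 181 185 171 137 114
   96  90 120 129 127 126]
 [124 128 127 136 115  79  38  21  27  23  31  73 140 180 189 176 123  76
   50  58 104 125 125 126]
 [130 125 131 131 115  78  40  27  26  18  26  71 128 170 176 156  99  44
   33  52  97 121 127 124]
 [124 128 129 128 109  79  37  26  22  19  21  46  90 114 109  86  54  20
   32  67 104 126 122 126]
 [127 129 129 127 117  80  39  29  16  27  18  26  37  51  47  35  27   9
   24  65 106 118 124 125]
 [130 128 132 124 122  87  38  29  31  32  18  24  28  27  22  27  22  15
   30  66 106 120 125 128]
 [134 132 130 127 111  72  35  26  27  26  26  35  29  25  23  24  22  24
   29  67 103 121 126 129]
 [125 131 122 115  86  47  20  25  22  28  27  26  27  30  31  35  21  12
   34  67 110 12
[... 1482 characters left out ...]
9 9 9 9 9 9 9 9 0 0 0 0]
 [0 0 0 0 3 8 9 9 9 9 9 9 9 9 9 9 9 9 9 9 1 0 0 0]
 [0 0 0 0 3 9 9 9 9 9 9 9 9 9 9 9 8 4 0 0 0 0 0 0]
 [0 0 0 0 1 8 9 7 2 4 6 6 6 5 5 5 2 0 0 0 0 0 0 0]
 [0 0 0 0 0 0 4 0 0 0 0 0 0 0 0 0 0 0 0 0 0 0 0 0]
 [0 0 0 0 0 0 0 0 0 0 0 0 0 0 0 0 0 0 0 0 0 0 0 0]]
up bar nose end [300.5, 156.9] nose tip bottom [298.9, 173.3]
[[0 0 0 0 0 7 9 9 9 9 9 9 9 9 9 9 9 9 9 7 0 0 0 0]
 [0 0 0 0 0 4 9 9 9 9 9 9 9 9 9 9 9 9 9 9 1 0 0 0]
 [0 0 0 0 4 9 9 9 9 9 9 9 9 9 9 9 9 9 9 9 1 0 0 0]
 [0 0 0 0 4 9 9 9 9 9 9 9 9 9 9 9 8 4 0 0 0 0 0 0]
 [0 0 0 0 2 8 9 7 1 4 6 6 6 5 5 5 2 0 0 0 0 0 0 0]
 [0 0 0 0 0 0 3 0 0 0 0 0 0 0 0 0 0 0 0 0 0 0 0 0]
 [0 0 0 0 0 0 0 0 0 0 0 0 0 0 0 0 0 0 0 0 0 0 0 0]]
```

The nose sits higher on the skirt than my model assumed (rows 168–171), and that biased the fit. Refitting with it corrected.

```bash
sed -i 's/rect(10,25,-3,3),0,12/rect(10,25,-3,3),8,20/' fit.py; sed -i 's/m=np.clip((100-g)\/(100-25),0,1)/bg=np.where(np.arange(h)[:,None]<7,127,145); m=np.clip((bg-g)\/(bg-28),0,1)*(g<bg-8)/' rel.py; python3 rel.py | grep -v '\[\?\['; python3 rel.py | grep knob
```

```text
knob [ 0.5584 -0.0245] 4.88 131.1 tcp [ 0.5608 -0.0243  0.2391] yaw -0.178 kz 0.1962
```

Run:
```python
from h import *
plan([.5618,-.0237,.225],-.176+np.pi/2,1)
```

```text
t 21.4 p [ 0.5608 -0.0243  0.2391] d mm [  1.    0.6 -14.1] rv deg [-0.09  0.13 -0.11] q6-> -1.64 F [ 0.6  0.2 -0.9] w 0.0137
[ [-0.0008, 0.0007, 0.0141] , [-0.1, 0.1, -0.1] ,1]
```

>>> step_arm --motion '[[[-0.0008, 0.0007, 0.004], [-0.1, 0.1, -0.1], 0], [[0, 0, 0.003], [0, 0, 0], 0], [[0, 0, 0.002], [0, 0, 0], 0], [[0, 0, 0.001], [0, 0, 0], 0], [[0, 0, 0], [0, 0, 0], 0]]'

```text
time: 22.02
position: [0.5616, -0.0232, 0.2277]
eef_rot: [-0.275, -3.129, -0.001]
force: [0.0, 1.0, -0.3]
grip_width: 0.0135
```

Run:
```python
from h import *
plan([.5618,-.0237,.219],-.176+np.pi/2,1)
```

```text
t 22.02 p [ 0.5616 -0.0232  0.2277] d mm [ 0.2 -0.5 -8.7] rv deg [ 0.03 -0.05  0.03] q6-> -1.64 F [ 0.   1.  -0.3] w 0.0135
[ [-0.0003, -0.0004, 0.0087] , [0.0, -0.0, 0.0] ,1]
```

>>> step_arm --motion '[[[-0.0002, -0.0004, 0.002], [0, 0, 0], 0], [[0, 0, 0.002], [0, 0, 0], 0], [[0, 0, 0.001], [0, 0, 0], 0]]'

```text
time: 22.4
position: [0.5618, -0.0237, 0.2226]
eef_rot: [-0.275, -3.129, -0.001]
force: [0.4, -0.1, -0.7]
grip_width: 0.0139
```

>>> step_arm --motion '[[[0, 0, 0.001], [0, 0, 0], 0], [[0, 0, 0.001], [0, 0, 0], 0]]'

```text
time: 22.65
position: [0.5618, -0.0238, 0.2205]
eef_rot: [-0.275, -3.129, -0.001]
force: [0.4, -1.2, -0.2]
grip_width: 0.0135
```

>>> step_arm --motion '[[[0, 0, 0.001], [0, 0, 0], 0], [[0, 0, 0.001], [0, 0, 0], 0]]'

```text
time: 22.9
position: [0.5619, -0.0238, 0.2184]
eef_rot: [-0.275, -3.129, -0.001]
force: [0.3, 0.4, -0.1]
grip_width: 0.0139
```

>>> step_arm --motion '[[[0, 0, 0.001], [0, 0, 0], 0], [[0, 0, 0.001], [0, 0, 0], 0]]'

```text
time: 23.15
position: [0.5618, -0.0237, 0.2163]
eef_rot: [-0.275, -3.129, -0.001]
force: [-0.1, 0.6, -0.5]
grip_width: 0.0136
```

>>> step_arm --motion '[[[0, 0, 0.001], [0, 0, 0], 0], [[0, 0, 0.001], [0, 0, 0], 0]]'

```text
time: 23.4
position: [0.5618, -0.0238, 0.2141]
eef_rot: [-0.275, -3.129, -0.001]
force: [0.6, -1.2, -0.5]
grip_width: 0.0139
```

```bash
python3 -c "
from h import *
o=r.observe();print(o['force'],o['moment'],o['position'])"
```

```text
[ 0.6038239  -1.16712595 -0.46107447] [ 0.0440032  -0.13249526  0.00547701] [ 0.56183099 -0.02376522  0.21408345]
```

No resistance about 8 mm in, so the bore is on the spindle. Continuing down to the collar.

>>> step_arm --motion '[[[0, 0, 0.002], [0, 0, 0], 0], [[0, 0, 0.002], [0, 0, 0], 0], [[0, 0, 0.001], [0, 0, 0], 0]]'

```text
time: 23.78
position: [0.5618, -0.0238, 0.2087]
eef_rot: [-0.275, -3.129, -0.001]
force: [-0.1, 0.1, -0.1]
grip_width: 0.0136
```

>>> step_arm --motion '[[[0, 0, 0.001], [0, 0, 0], 0], [[0, 0, 0.001], [0, 0, 0], 0]]'

```text
time: 24.02
position: [0.5618, -0.0238, 0.2065]
eef_rot: [-0.275, -3.129, -0.001]
force: [-0.1, 0.4, -0.7]
grip_width: 0.0136
```

>>> step_arm --motion '[[[0, 0, 0.001], [0, 0, 0], 0], [[0, 0, 0.001], [0, 0, 0], 0]]'

```text
time: 24.28
position: [0.5618, -0.0238, 0.2045]
eef_rot: [-0.275, -3.129, -0.001]
force: [0.3, -0.3, 0.4]
grip_width: 0.0135
```

>>> step_arm --motion '[[[0, 0, 0.001], [0, 0, 0], 0], [[0, 0, 0.001], [0, 0, 0], 0]]'

```text
time: 24.52
position: [0.5619, -0.0238, 0.2032]
eef_rot: [-0.275, -3.129, -0.0]
force: [-2.7, 0.6, 2.6]
grip_width: 0.0139
```

Contact came at the expected height (TCP about 0.204). Now pressing.

>>> step_arm --motion '[[[0, 0, 0.0015], [0, 0, 0], 0], [[0, 0, 0.0015], [0, 0, 0], 0], [[0, 0, 0.0015], [0, 0, 0], 0]]'

```text
time: 24.9
position: [0.5621, -0.0238, 0.2005]
eef_rot: [0.275, 3.129, 0.0]
force: [-3.9, 0.1, 7.7]
grip_width: 0.0138
```

>>> step_arm --motion '[[[0, 0, 0.0015], [0, 0, 0], 0], [[0, 0, 0.0015], [0, 0, 0], 0]]'

```text
time: 25.15
position: [0.5621, -0.0238, 0.1996]
eef_rot: [0.275, 3.13, -0.0]
force: [-4.8, 0.6, 7.7]
grip_width: 0.0138
```

>>> step_arm --motion '[[[0, 0, 0.003], [0, 0, 0], 0], [[0, 0, 0.003], [0, 0, 0], 0]]'

```text
time: 25.4
position: [0.5625, -0.0239, 0.1976]
eef_rot: [0.274, 3.129, -0.001]
force: [-9.3, 1.4, 19.0]
grip_width: 0.0135
```

>>> step_arm --motion '[[[0, 0, 0.003], [0, 0, 0], 0], [[0, 0, 0.002], [0, 0, 0], 0]]'

```text
time: 25.65
position: [0.5625, -0.0239, 0.1978]
eef_rot: [-0.273, -3.129, 0.002]
force: [-7.9, 1.0, 11.0]
grip_width: 0.0134
```

The press is about 6 mm at 11 N, but a side force of -8 N in x has built up. I'll relieve it by about 1 mm while holding the press.

>>> step_arm --motion '[[[0.001, 0, 0.001], [0, 0, 0], 0], [[0, 0, 0.001], [0, 0, 0], 0]]'

```text
time: 25.9
position: [0.5622, -0.0238, 0.1993]
eef_rot: [0.273, 3.128, -0.003]
force: [-6.1, 1.2, 9.4]
grip_width: 0.0139
```

Run:
```python
from h import *
plan([.5618,-.0238,.1978],-.176+np.pi/2,1)
s=save("scene","s8.png"); t=save("top","t8.png")
print(r.observe()["moment"])
A=cv2.resize(s["image"][110:210,265:345],(480,600),interpolation=cv2.INTER_CUBIC)
cv2.imwrite("pics/s8c.png",A)
a=cv2.imread("pics/s6.png",0); b=cv2.cvtColor(s["image"],cv2.COLOR_BGR2GRAY)
up=lambda i:cv2.resize(i[140:235,270:350],None,fx=4,fy=4,interpolation=cv2.INTER_CUBIC)
for n,(x0,y0,x1,y1) in dict(spinfront=(285,190,308,203),spinnear=(296,192,316,214),spinright=(318,175,331,200),lower=(286,208,316,228)).items():
    X0,Y0,X1,Y1=[4*v for v in(x0-270,y0-140,x1-270,y1-140)]
    T=up(a)[Y0:Y1,X0:X1]; m=cv2.matchTemplate(up(b),T,cv2.TM_CCOEFF_NORMED); _,v,_,l=cv2.minMaxLoc(m); print(n,round(v,3),(np.array(l)-[X0,Y0])/4)
```

```text
t 25.9 p [ 0.5622 -0.0238  0.1993] d mm [-0.4  0.  -1.5] rv deg [-0.1   0.11  0.1 ] q6-> -1.64 F [-6.1  1.2  9.4] w 0.0139
[ [0.0004, -0.0, 0.0015] , [-0.1, 0.1, 0.1] ,1]
[ 0.20536508  0.88576697 -0.03677891]
spinfront 0.998 [0. 0.]
spinnear 0.999 [0. 0.]
spinright 0.997 [0. 0.]
lower 0.999 [0. 0.]
```

View pics/s8c.png

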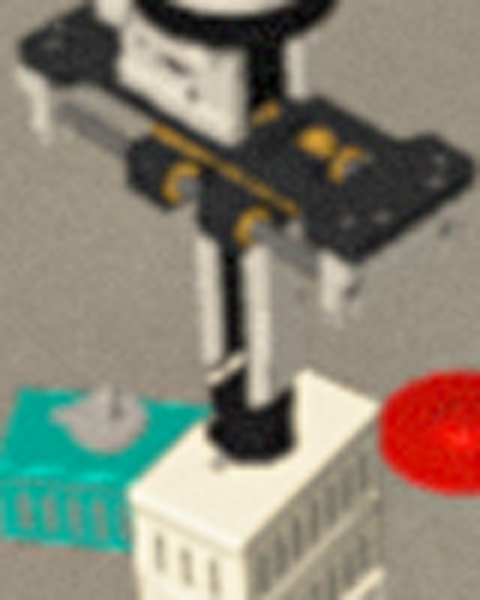

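The view shows the knob seated on the lid, with the tab peeking out right under the nose at tile (218,463). Template matching shows no shift of any case. I'll press a bit deeper, ease off x and hold.

>>> step_arm --motion '[[[0.001, 0, 0.003], [0, 0, 0], 0], [[0.001, 0, 0.003], [0, 0, 0], 0], [[0, 0, 0.003], [0, 0, 0], 0]]'

```text
time: 26.38
position: [0.5624, -0.0239, 0.1976]
eef_rot: [0.272, 3.122, -0.004]
force: [-8.8, 1.2, 17.2]
grip_width: 0.0137
```

Run:
```python
from h import *
for i in range(4):
    r.camera("scene"); o=r.observe(); print(round(o["time"],2),o["position"].round(4),o["force"].round(1),round(o["grip_width"],4))
```

```text
26.43 [ 0.5624 -0.0239  0.1976] [-8.1  0.6 16.4] 0.0136
26.48 [ 0.5624 -0.0239  0.1976] [-7.7  1.2 15.5] 0.0136
26.52 [ 0.5624 -0.0238  0.1976] [-7.5  1.4 15.9] 0.0136
26.57 [ 0.5624 -0.0239  0.1976] [-7.5  1.5 15.8] 0.014
```

Run:
```python
from h import *
s=r.camera("scene"); a=cv2.imread("pics/s6.png",0); b=cv2.cvtColor(s["image"],cv2.COLOR_BGR2GRAY); c8=cv2.imread("pics/s8.png",0)
up=lambda i:cv2.resize(i[140:235,270:350],None,fx=4,fy=4,interpolation=cv2.INTER_CUBIC)
def mt(src,n,x0,y0,x1,y1):
    X0,Y0,X1,Y1=[4*v for v in(x0-270,y0-140,x1-270,y1-140)]
    m=cv2.matchTemplate(up(b),up(src)[Y0:Y1,X0:X1],cv2.TM_CCOEFF_NORMED); _,v,_,l=cv2.minMaxLoc(m); print(n,round(v,3),(np.array(l)-[X0,Y0])/4)
mt(a,"spinnear",296,192,316,214); mt(a,"lower",286,208,316,228); mt(c8,"knob",297,172,316,190)
o=r.observe(); print(o["position"].round(4),o["force"].round(1)); r.job_done()
```

```text
spinnear 0.999 [0. 0.]
lower 0.999 [0. 0.]
knob 0.995 [0.  0.5]
[ 0.5624 -0.0239  0.1977] [-7.8  1.3 16.5]
the job is handed in; nothing more can be done
```

I built the column as asked and handed the job in at about 27 s, with the arm still gripping the knob and holding the spindle down. The plain case is on the fixed base, the spindle case is on top, and the knob is pushed home and pressed.

**Last checks**
- **Column:** from the top camera, the plain case is about 1.3 mm off the base and the spindle case about 1.6 mm off (2.2 mm from each other). All three point the same way. None of the three cases moved measurably during the press.
- **Knob:** it went onto the spindle without resistance, with the collar's tab showing right under the nose. It met the collar at the predicted height.
- **Press:** the tool stands about 6 mm below first contact with a steady 16 N push. The spring needs 12 N, so the spindle should be fully in. I inferred the depth from the tool's height and the force, not by seeing the spindle.

**What disagreed or went wrong**
- A side force of about 8 N in -x remained while pressing. Easing sideways did not remove it.
- On the first lowering, the spindle case touched the plain case early, about 10 mm off and tilted 2°, at 13 N. I lifted it off, found the plain case had not moved, and placed it again.
- My first two knob-in-hand camera fits put it 2–4 mm off the collar, mostly along the viewing direction. I weighed that against the arm's own position and applied a correction of about 1 mm.

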